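# Make the bar-cutting jig ready for the next batch

### The job

Get the cutting jig ready for the next batch: put the yellow-handled scraper's blade down into the T-slot behind the brass slugs, drive every slug out of the open end into the green catch pan, and stand the scraper back in its wooden rest. Slide the red collar and the blue collar along the stop bar until each one's white line stands on the stripe of its own colour, and lay every silver bar flat and side by side on the terracotta tile, not stacked. Leave the other things on the bench where they are.

Things in the scene. Friction and masses are not known exactly. Their poses are not given: they have to be found in the camera images.
- jig: Fixed steel bed 100 mm wide (x), 48 high; origin on the bench, z up. T-slot along y at x = 0: closed at y = +90 (grey block), open at y = -90. Neck 16 wide, 5 deep; channel below 27 wide, 9 high, floor at z = 34. At the open end a green catch pan, 130 wide (x), y = -90 to -205, floor at z = 3, walls 28 high on three sides; slugs leaving the slot drop into it.
- slug0: Brass slug, a loose disc 22 mm across and 7 mm thick, origin at its centre, lying in the T-slot's channel, between jig y = -64 and +58 mm. Too wide for the neck: it can only leave by the open end. Two to four slugs are present, about 23 g each.
- slug1: Brass slug, a loose disc 22 mm across and 7 mm thick, origin at its centre, lying in the T-slot's channel, between jig y = -64 and +58 mm. Too wide for the neck: it can only leave by the open end. Two to four slugs are present, about 23 g each.
- slug2: Brass slug, a loose disc 22 mm across and 7 mm thick, origin at its centre, lying in the T-slot's channel, between jig y = -64 and +58 mm. Too wide for the neck: it can only leave by the open end. Two to four slugs are present, about 23 g each.
- slug3: Brass slug, a loose disc 22 mm across and 7 mm thick, origin at its centre, lying in the T-slot's channel, between jig y = -64 and +58 mm. Too wide for the neck: it can only leave by the open end. Two to four slugs are present, about 23 g each.
- scraper: Loose upright scraper, 150 g, starts in its rest. Origin under the middle of its steel shoulder, z up. Shoulder 36 (x) x 40 (y) x 10 mm; yellow handle 24 (x) x 30 (y) mm from z = 10 to 50; below the shoulder a blade 8 (x) x 20 (y) mm, 12.5 deep. Shoulder on the jig's top, y along the slot: the blade's end face pushes the slugs in the channel. It stands there by itself.
- rest: Fixed wooden rest for the scraper, 64 (x) x 70 (y) mm, top 20 mm above the bench, with a groove 16 mm wide along its y axis at x = 0 (16 mm deep) in which the blade hangs while the shoulder stands on the top. Origin on the bench under its middle.
- stopbar: Fixed: white base 100 (x) x 380 (y) x 12 mm, origin on the bench under its middle; above it a steel bar, 12 mm diameter, along y, axis 55 mm above the bench, on three posts at y = -180, 0, +180 mm (each 20 x 12 mm, 68 high). Red collar between the middle and the +y post, blue between the -y post and the middle.
- collar_red_mid (a point): Centre of the red collar: block 34 x 22 (along the bar) x 34 mm, white line round its middle, on the stop bar 55 mm above the bench. Slides stiffly (about 2.5 N) along the stop bar's y, its centre 30 to 150 mm from the bar's middle on its own side, and stays where left. Can be gripped from above across its 34 mm (stop bar x).
- collar_blue_mid (a point): Centre of the blue collar, otherwise like the red one.
- mark_red: Red stripe, 6 mm wide, painted across the stop bar's base (top at 13 mm), running along its own and the stop bar's x axis; origin on its centre line. The red collar's white line belongs over it.
- mark_blue: Blue stripe, the same for the blue collar.
- tile: Fixed terracotta soldering tile 180 x 180 x 15 mm, origin on the bench under its middle.
- bar0: Loose silver bar 70 (x) x 14 x 14 mm, about 140 g, origin at its centre; starts lying on the bench. Two or three bars are present.
- bar1: Loose silver bar 70 (x) x 14 x 14 mm, about 140 g, origin at its centre; starts lying on the bench. Two or three bars are present.
- bar2: Loose silver bar 70 (x) x 14 x 14 mm, about 140 g, origin at its centre; starts lying on the bench. Two or three bars are present.
- bowl: Purple bowl, 100 mm across, 45 mm high; bystander.
- jar: Amber jar, 50 mm across, 70 mm high; bystander.
- lighter_blue: Blue lighter 80 x 22 x 12 mm lying on the bench; bystander.
- lighter_red: Red lighter 80 x 22 x 12 mm lying on the bench; bystander.
- tweezers: Steel tweezers 140 mm long, 7 mm high, lying on the bench; bystander.
- hammer: Hammer 240 mm long lying on the bench; bystander.
- screwdriver: Red-handled screwdriver 200 mm long, lying on the bench; bystander.
Things that resemble listed ones, but are neither listed nor needed, are in the scene too. There is more than one size of the scraper; the one meant has the size given above.

How it is judged:
By the outcome, as a careful person would: the job done as asked, in the order asked, and still so for the second after the job is handed in, with the robot touching nothing.
Of slug0, slug1, slug2, slug3 only 2 to 4 are there at a start; the rules pass over those that are not, and their reading is None.
Of bar0, bar1, bar2 only 2 to 3 are there at a start; the rules pass over those that are not, and their reading is None.
At some moment in a run one of bar0, bar1, bar2 may be knocked a few centimetres aside while the robot is not near it.
It also fails if it takes over 208 s, if anything falls off the work surface, if the arm or the gripper's body presses on something with over 40 N, if the wrist force passes 120 N, or if a joint passes its speed limit or range.

### The arm

A 6-joint arm with a two-finger parallel gripper is mounted at the origin on the work surface. World frame = base frame: x ahead of the robot, y to its left, z up, the work surface at z = 0. Lengths are in m, angles in degrees, forces in N, time in s.
With the tool pointing down it reaches from about 0.375 to 0.9 m from the base axis. Payload 3.1 kg.
Tool frame: the origin (TCP) lies on the centre line of the jaws, within the pads' length; the fingertips stand 8 mm ahead of it and the grasp point (between the pads) lies 11 mm behind it; z points along the fingers, y is the line along which they close (so a half turn about z gives the same grasp; the last joint's range is limited). The gripper opens to 87 mm and grips with 3 to 60 N. Pads are 19 mm wide; open, the fingers measure 117 mm over their backs; the gripper's body (75 mm by 190 mm) begins 51 mm behind the grasp point.
Start: joints at [58.012, 30.224, 82.088, -0, 67.689, -10.227], TCP at [0.232, 0.58, 0.193] pointing down, gripper open.
Joint ranges: [-176.69, 176.69], [-43.24, 126.21], [12.49, 139.97], [-82, 262], [0, 151.66], [-163.58, 163.58]. Speed limits (degrees/s): [159.86, 159.86, 180, 180, 180, 180].

### API

Orientations are given as a 3x3 rotation matrix whose columns are the frame's x, y, z axes.
In Python, from rig import * gives the robot as it stands.
- The arm moves only by the tool step_arm, never from a script. Its argument "targets" is a list of rows, each a list of 5 numbers: the opening, from -1 (shut) to 1 (fully open), then the shift along the world's x, y, z normalised to -1 to 1, where 1 is 0.25 m, then the turn about the world's z normalised to -1 to 1, where 1 is 180 degrees. In form: [[fingers, x, y, z, turn], ...]. A call has 1 to 20 rows; each row is the pose to reach, as a shift and turn from the pose commanded when the call began, turning the shorter way round; what a row does not reach only later rows make up. A row lasts 1/10 s, in which the tool goes at most 50 mm and 8.59 degrees, less where a joint would pass 70% of its speed; a pose out of reach is approached as far as the arm can. A call with a number of a shift or a turn outside -1 to 1 is refused whole. A call with a gripper value outside its range is refused whole. The fingers move at their own pace and stop on an object; the grip force is fixed at half the most. Time passes only in rows, so rows that repeat a pose let the fingers close. It gives the time, the measured TCP pose, the force, the opening and the grip force at its end, in the units of the state.
- read_state(): the state, without advancing time (a new reading comes with each control period).
- capture(name): name is "scene" or "side" or "wrist"; returns a dict with "color" (400x640x3 uint8, red, green, blue), "mtx" (3x3 intrinsics, pixels), "k1" (the pictures are not rectified: a ray, as slopes to the right and down, at radius r is drawn at 1 + k1 r^2 times it, then the intrinsics apply), "pose" (4x4, takes a point from camera to world coordinates). Camera axes: x right, y down, z forward; pixel columns grow to the right and rows downward; lengths in m; the calibration is good to about 2 mm. A picture is of the moment at which its call begins. There is no depth.
- hand_in(): hands the job in; it is judged then, once.
The state is a dict: "time_s": time; "joint_positions": joint angles; "qvel": joint speeds; "tau": joint torques, N m; "position": TCP position; "tcp_rot": TCP orientation; "force": force on the tool from outside, world axes, zero at the start; "moment": the same for the moment, N m; "opening": opening from 0.0 (shut) to 1.0 (fully open); "grasp_force": force on a finger pad.
Only numpy, scipy, OpenCV 4.12 (cv2) and the standard library are available. Lean on these libraries where they do the work, as an engineer would, in place of code of your own. Each camera call takes 0.05 s, during which the arm holds its last target. There are 200 camera calls.

## Working session

There is one attempt and no reset: what is moved stays moved. The work goes in short steps, Python scripts to look and compute and a tool call to move; the robot and the scene stay as the last step left them, time stands still between calls to the robot, and variables do not carry over. Pictures are saved under pics/ and viewed, at most 14 in all, crops included, and the job is handed in when it is done.

Besides the shell and the picture viewer there is one more tool, called by a JSON object that holds its "op" and its "data". step_arm: Moves the arm, as the interface text tells. Scaled input: -1 to 1 covers 0.25 m each way for a shift and 180 degrees each way for a turn. Its arguments: {"type":"object","properties":{"targets":{"type":"array","items":{"type":"array","items":{"type":"number"}}}},"required":["targets"]}

```bash
ls; mkdir -p pics
cat > h.py <<'E'
import numpy as np, cv2
from rig import *
def snap(n,f):
    c=capture(n); cv2.imwrite(f'pics/{f}.png',cv2.cvtColor(c['color'],cv2.COLOR_RGB2BGR))
    np.savez(f'pics/{f}.npz',**c); return c
def load(f): return dict(np.load(f'pics/{f}.npz'))
def ray(c,u,v):
    K=c['mtx'];d=np.array([(u-K[0,2])/K[0,0],(v-K[1,2])/K[1,1]]);s=d.copy()
    for _ in range(20): s=d/(1+float(c['k1'])*(s@s))
    r=c['pose'][:3,:3]@np.array([*s,1]); return c['pose'][:3,3],r
def on(c,u,v,z):
    o,r=ray(c,u,v); return o+r*(z-o[2])/r[2]
def proj(c,p):
    q=c['pose'][:3,:3].T@(np.array(p)-c['pose'][:3,3]); s=q[:2]/q[2]; s=s*(1+float(c['k1'])*(s@s))
    return s[0]*c['mtx'][0,0]+c['mtx'][0,2], s[1]*c['mtx'][1,1]+c['mtx'][1,2]
E
python3 - <<'E'
from h import *
for n in ['scene','side','wrist']:
    c=snap(n,n+'0'); print(n,c['pose'].round(3).tolist(),c['mtx'][0,0],c['k1'])
print(read_state())
E
```

```text
pics
scene [[0.753, 0.479, -0.45, 1.121], [0.657, -0.567, 0.496, -0.569], [-0.018, -0.67, -0.742, 0.987], [0.0, 0.0, 0.0, 1.0]] 430.3575373304684 -0.07423886747668325
side [[-0.986, -0.078, 0.15, 0.299], [-0.168, 0.499, -0.85, 1.344], [-0.008, -0.863, -0.505, 0.838], [0.0, 0.0, 0.0, 1.0]] 461.3533345168065 -0.013201749423843837
wrist [[0.371, 0.895, 0.247, 0.164], [0.929, -0.357, -0.101, 0.607], [-0.002, 0.267, -0.964, 0.384], [0.0, 0.0, 0.0, 1.0]] 339.920355869023 -0.003355660078057972
{'time_s': 0.15, 'joint_positions': array([ 5.80122052e+01,  3.02667556e+01,  8.21398335e+01,  4.02794738e-04,
        6.76907564e+01, -1.02293160e+01]), 'qvel': array([-0.01116213, -0.13248342, -0.22248766, -0.0357583 , -0.01082569,
        0.07425313]), 'tau': array([ 3.78497853e-04, -4.40427768e+01, -1.76841956e+01,  6.32890267e-02,
        5.52579481e-02, -1.20677782e-04]), 'position': array([0.2313413 , 0.57994045, 0.1919945 ]), 'tcp_rot': array([[-9.28753576e-01,  3.70696609e-01, -9.05541062e-04],
       [ 3.70697587e-01,  9.28752514e-01, -1.43757826e-03],
       [ 3.08118151e-04, -1.67083784e-03, -9.99998557e-01]]), 'force': array([-0.23569809,  0.07144783, -0.023274  ]), 'moment': array([ 0.01745386, -0.00638789,  0.02576116]), 'grasp_force': 0.0, 'opening': 1.0000548056712621}
```

View pics/scene0.png

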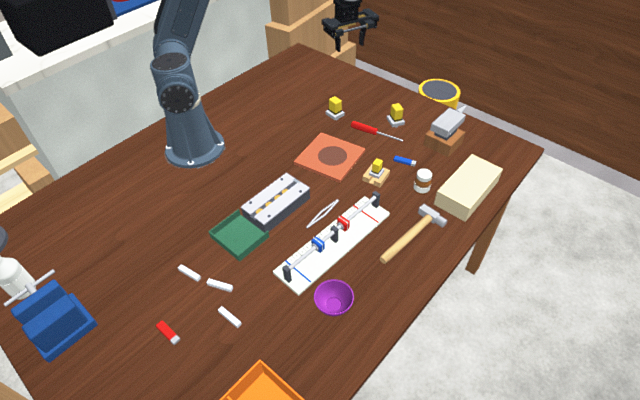

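View pics/side0.png

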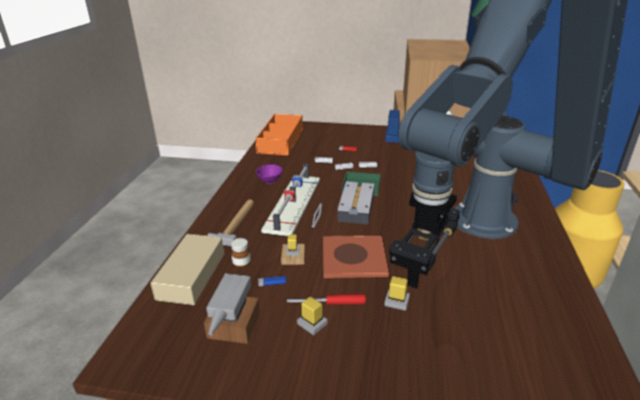

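The scene view shows the scraper in its rest at (377,170), the jig at (275,200), the pan at (240,233) and the stop bar at (335,243). The three silver bars are at (189,272), (220,285) and (230,317), and the tile is at (330,157). The two other scrapers, standing on the bench, are decoys.

Run:
```python
from h import *
c=load('scene0')
for n,u,v,z in [('scr',377,168,.04),('jigfar',292,182,.048),('jignear',257,212,.048),('jigclosed? ',304,180,.048),('pan',240,233,.003),('red',344,223,.055),('blue',318,243,.055),('sbn',287,280,.012),('sbf',376,205,.012),('tile',330,157,.015),('b0',189,272,.007),('b1',220,285,.007),('b2',230,317,.007),('d1',336,107,.03),('d2',397,115,.03),('tweez',323,213,0),('bowl',334,297,.04)]:
    print(n,on(c,u,v,z).round(3)[:2], np.hypot(*on(c,u,v,z)[:2]).round(3))
```

```text
scr [0.579 0.297] 0.65
jigfar [0.42 0.07] 0.426
jignear [ 0.427 -0.085] 0.435
jigclosed?  [0.442 0.1  ] 0.454
pan [ 0.415 -0.15 ] 0.442
red [0.65  0.042] 0.651
blue [ 0.64  -0.058] 0.643
sbn [ 0.636 -0.179] 0.661
sbf [0.657 0.188] 0.684
tile [0.411 0.262] 0.487
b0 [ 0.413 -0.334] 0.531
b1 [ 0.51  -0.305] 0.594
b2 [ 0.601 -0.349] 0.695
d1 [0.256 0.479] 0.543
d2 [0.461 0.585] 0.745
tweez [0.548 0.067] 0.552
bowl [ 0.774 -0.15 ] 0.788
```

{"op": "step_arm", "data": {"targets": [[1,0.5,-0.5,0.4,0.06],[1,1,-1,0.8,0.121],[1,1,-1,0.8,0.121],[1,1,-1,0.8,0.121],[1,1,-1,0.8,0.121],[1,1,-1,0.8,0.121],[1,1,-1,0.8,0.121],[1,1,-1,0.8,0.121],[1,1,-1,0.8,0.121],[1,1,-1,0.8,0.121],[1,1,-1,0.8,0.121],[1,1,-1,0.8,0.121],[1,1,-1,0.8,0.121],[1,1,-1,0.8,0.121]]}}

```text
time_s: 1.55
position: [0.4807, 0.3313, 0.3922]
tcp_rot: [[-1.0, -0.002, -0.001], [-0.002, 1.0, -0.0], [0.001, -0.0, -1.0]]
force: [-0.5, 0.8, -0.1]
opening: 1.001
grasp_force: 0.0
```

{"op": "step_arm", "data": {"targets": [[1,0,-0.4,0,0],[1,0,-0.8,0,0],[1,0,-0.8,0,0],[1,0,-0.8,0,0],[1,0,-0.8,0,0],[1,0,-0.8,0,0],[1,0,-0.8,0,0],[1,0,-0.8,0,0]]}}

```text
time_s: 2.35
position: [0.4815, 0.132, 0.3927]
tcp_rot: [[-1.0, -0.003, -0.0], [-0.003, 1.0, 0.0], [0.0, 0.0, -1.0]]
force: [-0.6, -0.3, 0.4]
opening: 0.999
grasp_force: 0.0
```

Run:
```python
from h import *
c=snap('wrist','w1'); s=read_state(); print(s['position'],s['tcp_rot'].round(4),s['time_s'],c['pose'].round(4))
```

```text
[0.48147773 0.13196654 0.39264819] [[-1.e+00 -3.e-03 -2.e-04]
 [-3.e-03  1.e+00  3.e-04]
 [ 2.e-04  3.e-04 -1.e+00]] 2.4 [[-2.700e-03  9.637e-01  2.670e-01  4.084e-01]
 [ 1.000e+00  2.500e-03  1.200e-03  1.315e-01]
 [ 5.000e-04  2.670e-01 -9.637e-01  5.843e-01]
 [ 0.000e+00  0.000e+00  0.000e+00  1.000e+00]]
```

View pics/w1.png

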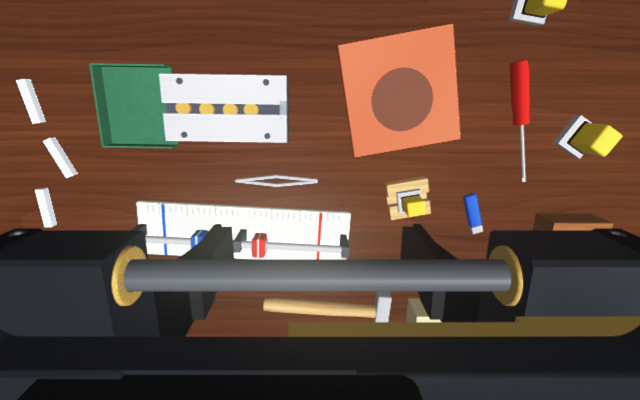

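The wrist view shows four slugs at (183,108), (207,109), (230,110) and (251,110), with the closed end at (283,108). The scraper is at (411,203) in its rest. The red collar is at (259,245), with the red stripe at (320,235) and the blue stripe at (163,228). Next I take closer looks at the jig and the rest.

{"op": "step_arm", "data": {"targets": [[1,0,-0.2,-0.4,0],[1,0,-0.4,-0.8,0],[1,0,-0.4,-0.8,0],[1,0,-0.4,-0.8,0],[1,0,-0.4,-0.8,0],[1,0,-0.4,-0.8,0],[1,0,-0.4,-0.8,0],[1,0,-0.4,-0.8,0]]}}

```text
time_s: 3.2
position: [0.4832, 0.0313, 0.1943]
tcp_rot: [[-1.0, -0.002, 0.004], [-0.002, 1.0, -0.0], [-0.004, -0.0, -1.0]]
force: [0.4, -0.8, 0.3]
opening: 1.001
grasp_force: 0.0
```

Run:
```python
from h import *
c=snap('wrist','w2'); s=read_state(); print(s['position'],s['time_s'])
```

```text
[0.48315266 0.03128544 0.194444  ] 3.25
```

{"op": "step_arm", "data": {"targets": [[1,0.3,0.5,0,0],[1,0.6,1,0,0],[1,0.6,1,0,0],[1,0.6,1,0,0],[1,0.6,1,0,0],[1,0.6,1,0,0],[1,0.6,1,0,0],[1,0.6,1,0,0],[1,0.6,1,0,0],[1,0.6,1,0,0],[1,0.6,1,0,0]]}}

```text
time_s: 4.35
position: [0.6314, 0.2793, 0.1933]
tcp_rot: [[-1.0, 0.001, 0.0], [0.001, 1.0, -0.0], [-0.0, -0.0, -1.0]]
force: [0.3, 0.0, -0.6]
opening: 0.999
grasp_force: 0.0
```

Run:
```python
from h import *
c=snap('wrist','w3'); s=read_state(); print(s['position'],s['time_s'])
a=cv2.imread('pics/w2.png');b=cv2.imread('pics/w3.png')
cv2.imwrite('pics/c1.png',np.vstack([a[:270],b[:270]]))
```

```text
[0.63151143 0.27940469 0.1932473 ] 4.4
```

View pics/c1.png

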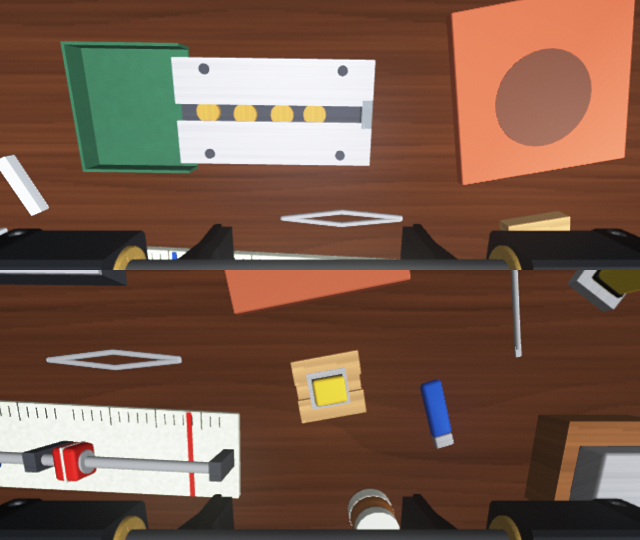

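The close views show the jig top from (172,57) to (375,165), with slugs at x=208, 245, 282 and 314 and the closed block at 367. The scraper in the rest is at (329,391-270=121), with its groove near world y and slightly turned.

```bash
cat >> h.py <<'E'
def mask(c,lo,hi):
    return cv2.inRange(cv2.cvtColor(c['color'],cv2.COLOR_RGB2HSV),np.array(lo),np.array(hi))
def blobs(c,lo,hi,z,amin=40,roi=None,k=0):
    m=mask(c,lo,hi)
    if roi: 
        q=np.zeros_like(m); q[roi[1]:roi[3],roi[0]:roi[2]]=255; m&=q
    if k: m=cv2.morphologyEx(m,cv2.MORPH_CLOSE,np.ones((k,k)))
    out=[]
    for t in cv2.findContours(m,cv2.RETR_EXTERNAL,cv2.CHAIN_APPROX_NONE)[0]:
        if cv2.contourArea(t)<amin: continue
        P=np.array([on(c,*p[0],z)[:2] for p in t],dtype=np.float32)*1000
        r=cv2.minAreaRect(P); M=cv2.moments(t)
        out.append((np.round(r[0],1),np.round(r[1],1),round(r[2],1),(round(M['m10']/M['m00'],1),round(M['m01']/M['m00'],1))))
    return out
E
python3 - <<'E'
from h import *
c=load('w2')
print('jig'); [print(b) for b in blobs(c,(0,0,170),(179,60,255),.048,500,(165,45,385,175),15)]
print('slugs'); [print(b) for b in blobs(c,(15,100,120),(35,255,255),.041,40,(170,90,370,130))]
print('block'); [print(b) for b in blobs(c,(80,10,100),(120,60,200),.048,20,(350,80,380,140))]
for p in [(178,113),(362,113),(360,113)]: print(c['color'][p[1],p[0]], on(c,*p,.048))
for p in range(350,378,2): print(p,c['color'][114,p],end=' ')
print()
print('tile');[print(b) for b in blobs(c,(5,100,100),(15,220,255),.015,2000)]
c=load('w3')
print('yel'); [print(b) for b in blobs(c,(22,150,100),(35,255,255),.070,100,(280,70,380,160))]
print('rest'); [print(b) for b in blobs(c,(10,60,120),(24,180,255),.020,100,(280,70,380,170),15)]
print('shoulder'); [print(b) for b in blobs(c,(0,0,120),(179,50,255),.030,100,(295,85,365,145),15)]
E
```

```text
jig
(array([425.7, -10.8]), array([190.9, 100.4]), 89.3, (274.4, 109.8))
slugs
(array([426.4,  28.6]), array([14.5, 20.9]), 0.1, (314.2, 113.6))
(array([425.9,  -3.6]), array([13.5, 21.9]), 0.1, (281.6, 113.2))
(array([425.5, -40.2]), array([14.5, 22.1]), 0.1, (244.8, 112.7))
(array([425.1, -76.6]), array([13.5, 23.7]), 0.1, (208.2, 111.8))
block
(array([428.8,  73.3]), array([20. , 20.7]), 0.1, (360.2, 115.4))
[ 76 143 109] [ 0.42569475 -0.10373183  0.048     ]
[163 171 179] [0.42541036 0.07471857 0.048     ]
[87 88 97] [0.42541424 0.0727796  0.048     ]
350 [107 109 122] 352 [107 109 121] 354 [108 110 122] 356 [108 110 122] 358 [108 109 122] 360 [86 88 96] 362 [161 171 179] 364 [181 191 199] 366 [180 188 197] 368 [181 189 198] 370 [180 188 197] 372 [137 117 112] 374 [117  76  60] 376 [116  75  61] 
tile
(array([462.6,  32.9]), array([277.9, 750.3]), 1.5, (370.2, 131.8))
yel
(array([578.7, 290.6]), array([23.7, 28.2]), 9.5, (329.4, 120.2))
rest
(array([578.7, 291.6]), array([65.1, 71.4]), 10.0, (328.8, 116.2))
shoulder
(array([579.3, 290.5]), array([35.9, 39.9]), 9.9, (328.0, 118.0))
```

{"op": "step_arm", "data": {"targets": [[1,-0.21,0.042,-0.2,0.0556],[1,-0.21,0.042,-0.2,0.0556],[1,-0.21,0.042,-0.2,0.0556],[1,-0.21,0.042,-0.4,0.0556],[1,-0.21,0.042,-0.5,0.0556],[1,-0.21,0.042,-0.596,0.0556],[1,-0.21,0.042,-0.596,0.0556],[1,-0.21,0.042,-0.596,0.0556],[-0.5,-0.21,0.042,-0.596,0.0556],[-1,-0.21,0.042,-0.596,0.0556],[-1,-0.21,0.042,-0.596,0.0556],[-1,-0.21,0.042,-0.596,0.0556],[-1,-0.21,0.042,-0.596,0.0556],[-1,-0.21,0.042,-0.596,0.0556],[-1,-0.21,0.042,-0.596,0.0556]]}}

```text
time_s: 5.9
position: [0.5791, 0.291, 0.0437]
tcp_rot: [[-0.985, -0.174, -0.0], [-0.174, 0.985, -0.0], [0.0, -0.0, -1.0]]
force: [-1.1, 0.6, -0.2]
opening: 0.446
grasp_force: 0.0
```

{"op": "step_arm", "data": {"targets": [[-1,0,0,0,0],[-1,0,0,0,0],[-1,0,0,0,0],[-1,0,0,0,0],[-1,0,0,0,0],[-1,0,0,0,0]]}}

```text
time_s: 6.5
position: [0.5792, 0.291, 0.0437]
tcp_rot: [[-0.985, -0.174, 0.0], [-0.174, 0.985, 0.0], [-0.0, 0.0, -1.0]]
force: [-0.4, 0.0, -0.5]
opening: 0.01
grasp_force: 0.0
```

Run:
```python
from h import *
c=snap('wrist','w4'); d=snap('side','s4')
print(proj(d,(.579,.291,.07)), read_state()['opening'])
b=cv2.resize(cv2.imread('pics/s4.png')[200:300,220:360],(640,457),interpolation=cv2.INTER_CUBIC)
a=cv2.resize(cv2.imread('pics/w4.png'),(224,140))
b[:140,:224]=a
cv2.imwrite('pics/c4.png',b)
```

```text
(np.float64(292.39174416989766), np.float64(236.68127952130186)) 0.004936560878588377
```

View pics/c4.png

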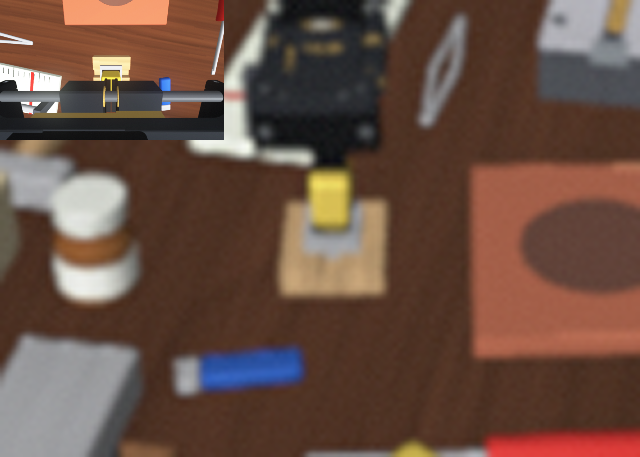

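The fingers shut with the scraper still upright in its rest. They look to be above or beside the handle, so I check closer.

Run:
```python
from h import *
c=load('w4'); d=load('s4'); e=snap('scene','e4')
print(read_state()['position'])
for n,cc in (('w',c),('s',d),('e',e)): print(n,[np.round(proj(cc,p),0).tolist() for p in [(.579,.291,.036),(.579,.291,.07),(.579,.291,.10)]])
a=cv2.imread('pics/w4.png')[100:300,160:480]
b=cv2.imread('pics/e4.png')[110:210,320:440]
b=cv2.resize(b,(480,400),interpolation=cv2.INTER_CUBIC)
o=np.zeros((600,800,3),np.uint8);o[:200,:320]=a;o[200:600,:480]=b
s=cv2.imread('pics/side0.png')[200:320,240:360]; o[:360,480:800]=cv2.resize(cv2.imread('pics/s4.png')[130:265,235:355],(320,360),interpolation=cv2.INTER_CUBIC)
cv2.imwrite('pics/c5.png',o)
```

```text
[0.57916905 0.29094725 0.04376612]
w [[317.0, 219.0], [317.0, 241.0], [317.0, 269.0]]
s [[293.0, 246.0], [292.0, 237.0], [292.0, 228.0]]
e [[376.0, 170.0], [377.0, 162.0], [377.0, 155.0]]
```

View pics/c5.png

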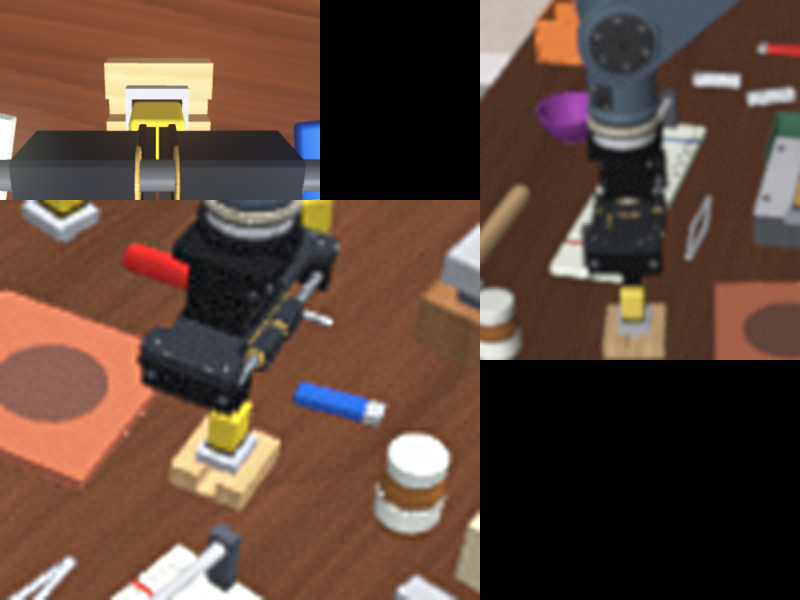

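Run:
```python
from h import *
T=np.array([.2313,.5799,.192]);y=np.array([.3707,.9288,0])
o=[]
for n,(x0,y0) in (('scene0',(310,0)),('side0',(370,190)),):
    c=load(n); im=cv2.resize(cv2.imread(f'pics/{n}.png')[y0:y0+100,x0:x0+100],(400,400),interpolation=cv2.INTER_CUBIC)
    for s in (-1,1):
        for dz,col in ((-.008,(0,0,255)),(.027,(0,255,0))):
            u,v=proj(c,T+s*.0435*y+[0,0,dz]); cv2.circle(im,(int((u-x0)*4),int((v-y0)*4)),5,col,2)
    o.append(im)
cv2.imwrite('pics/c6.png',np.hstack(o))
c=load('w4'); print([np.round(proj(c,p),0).tolist() for p in [(.567,.291,.03),(.567,.291,.07),(.591,.291,.07),(.579,.276,.07),(.579,.306,.07),(.5695,.291,.036)]])
```

```text
[[321.0, 198.0], [321.0, 220.0], [313.0, 261.0], [289.0, 236.0], [345.0, 246.0], [320.0, 204.0]]
```

View pics/c6.png

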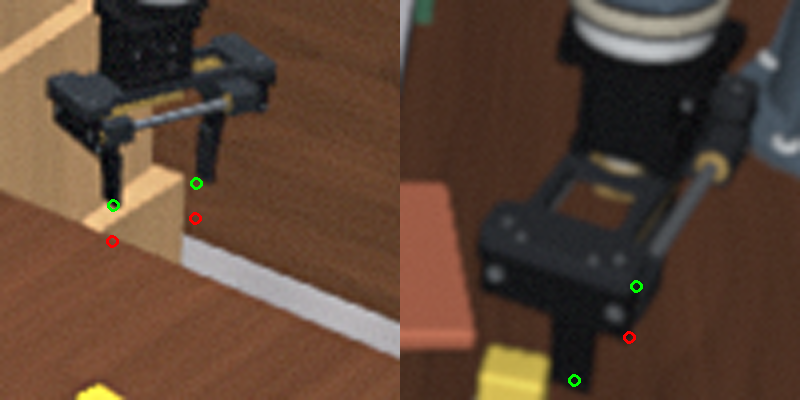

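The pictures from the start show the real fingertips about 28 mm above the reported TCP. All heights are therefore off by about 36 mm (reported z too low), while x and y agree. I reopen and go lower.

{"op": "step_arm", "data": {"targets": [[-1,0,0,0.08,0],[1,0,0,0.1,0],[1,0,0,0.1,0],[1,0,0,0.1,0],[1,0,0,0.1,0],[1,0,0,0.1,0],[1,0,0,0.1,0],[1,0,0,0.1,0],[1,0,0,0.1,0],[1,0,0,0.1,0],[1,0,0,0.05,0],[1,0,0,0,0],[1,0,0,-0.05,0],[1,0,0,-0.1,0],[1,0,0,-0.13,0],[1,0,0,-0.13,0]]}}

```text
time_s: 8.25
position: [0.5779, 0.2905, 0.0092]
tcp_rot: [[-0.985, -0.174, -0.003], [-0.174, 0.985, -0.001], [0.003, -0.0, -1.0]]
force: [-0.3, -0.7, 0.4]
opening: 0.998
grasp_force: 0.0
```

{"op": "step_arm", "data": {"targets": [[-1,0,0,0,0],[-1,0,0,0,0],[-1,0,0,0,0],[-1,0,0,0,0],[-1,0,0,0,0],[-1,0,0,0,0],[-1,0,0,0,0],[-1,0,0,0,0],[-1,0,0,0,0]]}}

```text
time_s: 9.15
position: [0.5792, 0.2909, 0.0113]
tcp_rot: [[-0.985, -0.174, 0.0], [-0.174, 0.985, -0.0], [-0.0, -0.0, -1.0]]
force: [-0.7, 0.1, 0.7]
opening: 0.346
grasp_force: 30.0
```

{"op": "step_arm", "data": {"targets": [[-1,0,0,0.15,0],[-1,0,0,0.3,0],[-1,0,0,0.4,0],[-1,-0.1,-0.15,0.4,-0.01],[-1,-0.2,-0.3,0.4,-0.02],[-1,-0.3,-0.45,0.4,-0.03],[-1,-0.4,-0.6,0.4,-0.04],[-1,-0.5,-0.75,0.4,-0.05],[-1,-0.58,-0.88,0.4,-0.0594],[-1,-0.61,-0.934,0.4,-0.0594],[-1,-0.61,-0.934,0.4,-0.0594],[-1,-0.61,-0.934,0.4,-0.0594],[-1,-0.61,-0.934,0.3,-0.0594],[-1,-0.61,-0.934,0.22,-0.0594],[-1,-0.61,-0.934,0.22,-0.0594],[-1,-0.61,-0.934,0.22,-0.0594],[-1,-0.61,-0.934,0.22,-0.0594]]}}

```text
time_s: 10.85
position: [0.4277, 0.0579, 0.0669]
tcp_rot: [[-1.0, 0.011, 0.002], [0.011, 1.0, -0.0], [-0.002, -0.0, -1.0]]
force: [0.3, -0.3, -1.3]
opening: 0.342
grasp_force: 30.0
```

Run:
```python
from h import *
c=snap('wrist','w5'); d=snap('scene','e5');s=snap('side','s5')
a=cv2.resize(cv2.imread('pics/w5.png')[40:290,180:500],(640,500))
cv2.imwrite('pics/c7.png',a)
```

```text
(no output)
```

View pics/c7.png

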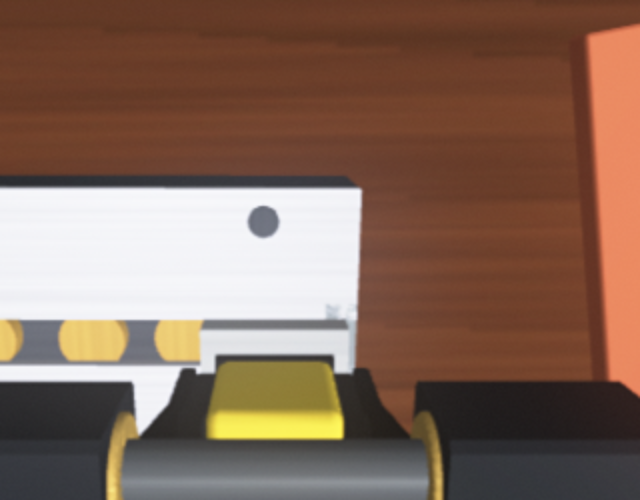

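The scraper is held over the closed end, with its shoulder's near top edge at about (281,205)–(354,205) in the full image. I check its position against the slot.

Run:
```python
from h import *
c=load('w5')
for u,v,z in [(281,205.5,.0857),(354,205.5,.0857),(281,200,.0757),(354,200,.0757),(358,205,.048),(358,215,.048)]: print(u,v,on(c,u,v,z).round(4))
print([b for b in blobs(c,(22,100,120),(35,255,255),.1257,100,(280,215,360,262))])
print([b for b in blobs(c,(12,100,100),(30,220,255),.041,40,(180,190,285,230))])
for u in range(340,364,2): print(u,c['color'][197,u],c['color'][204,u],c['color'][212,u])
```

```text
281 205.5 [0.4101 0.0387 0.0857]
354 205.5 [0.4105 0.0777 0.0857]
281 200 [0.4101 0.0377 0.0757]
354 200 [0.4105 0.0787 0.0757]
358 205 [0.4225 0.0844 0.048 ]
358 215 [0.4294 0.0846 0.048 ]
[(array([412.8,  57.9]), array([29.1, 17.4]), 89.4, (317.2, 240.8))]
[(array([427.4,  25.2]), array([15.7, 13.5]), 89.4, (268.8, 209.4)), (array([427.1,  -3.3]), array([22.7, 13.5]), 89.4, (226.2, 209.4)), (array([426.9, -31.3]), array([ 6.7, 14.2]), 83.2, (184.6, 209.0))]
340 [242 242 246] [141 143 146] [222 225 228]
342 [233 234 240] [141 142 145] [223 225 229]
344 [187 195 204] [142 143 147] [221 224 228]
346 [196 204 212] [140 141 146] [222 224 228]
348 [211 216 225] [140 140 144] [223 225 228]
350 [231 232 237] [140 141 144] [222 223 228]
352 [232 234 239] [138 138 142] [223 224 228]
354 [231 233 238] [170 176 182] [205 209 215]
356 [240 241 245] [181 190 198] [181 189 198]
358 [193 184 191] [147 124 117] [133 102  90]
360 [113  75  60] [128  82  64] [122  79  60]
362 [115  77  62] [128  82  63] [121  78  59]
```

{"op": "step_arm", "data": {"targets": [[-1,0,0,-0.03,0],[-1,0,0,-0.06,0],[-1,0,0,-0.08,0],[-1,0,0,-0.09,0],[-1,0,0,-0.1,0],[-1,0,0,-0.105,0],[-1,0,0,-0.105,0],[-1,0,0,-0.105,0]]}}

```text
time_s: 11.8
position: [0.4268, 0.0574, 0.0401]
tcp_rot: [[-1.0, 0.012, 0.0], [0.012, 1.0, -0.0], [-0.0, -0.0, -1.0]]
force: [-0.3, 0.3, -2.1]
opening: 0.345
grasp_force: 30.0
```

{"op": "step_arm", "data": {"targets": [[-1,-0.0005,-0.04,0,0],[-1,-0.001,-0.08,0,0],[-1,-0.0015,-0.12,0,0],[-1,-0.002,-0.16,0,0],[-1,-0.0025,-0.2,0,0],[-1,-0.003,-0.24,0,0],[-1,-0.0035,-0.28,0,0],[-1,-0.004,-0.32,0,0],[-1,-0.0045,-0.36,0,0],[-1,-0.005,-0.4,0,0],[-1,-0.0055,-0.44,0,0],[-1,-0.006,-0.48,0,0],[-1,-0.0065,-0.52,0,0],[-1,-0.007,-0.56,0,0],[-1,-0.0075,-0.6,0,0],[-1,-0.008,-0.64,0,0],[-1,-0.0085,-0.68,0,0],[-1,-0.0085,-0.68,0,0],[-1,-0.0085,-0.68,0,0]]}}

```text
time_s: 13.7
position: [0.4244, -0.1127, 0.04]
tcp_rot: [[-1.0, 0.012, -0.0], [0.012, 1.0, 0.0], [0.0, 0.0, -1.0]]
force: [-0.4, -0.3, -1.4]
opening: 0.344
grasp_force: 30.0
```

Run:
```python
from h import *
c=snap('wrist','w6'); s=read_state(); print(s['position'],s['force'])
cv2.imwrite('pics/c8.png',cv2.resize(cv2.imread('pics/w6.png')[40:290,100:500],(800,500)))
```

```text
[ 0.42422199 -0.11234413  0.03996644] [-0.27416803 -0.02508097 -1.78166795]
```

View pics/c8.png

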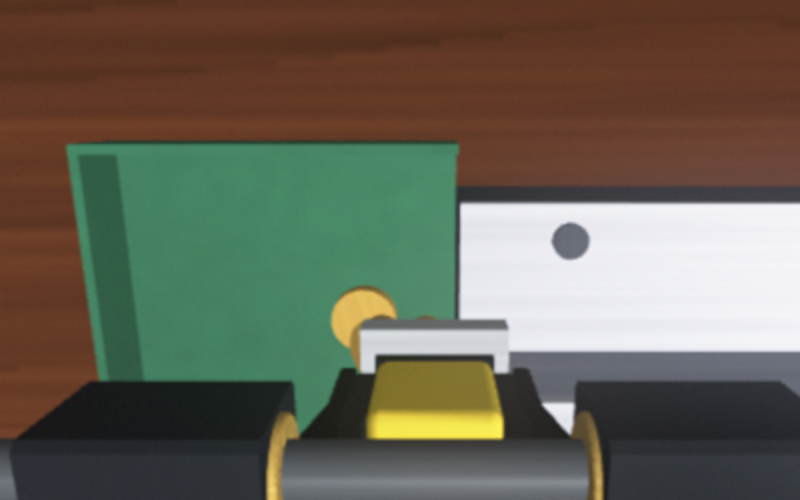

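The slugs have dropped into the pan. I lift the scraper clear and check the slugs on the way back.

{"op": "step_arm", "data": {"targets": [[-1,0,0,0.06,0],[-1,0,0,0.15,0],[-1,0,0,0.285,0],[-1,0,0.1,0.285,0],[-1,0,0.25,0.285,0],[-1,0,0.4,0.285,0],[-1,0,0.55,0.285,0],[-1,0,0.614,0.285,0],[-1,0,0.614,0.285,0],[-1,0,0.614,0.285,0]]}}

```text
time_s: 14.75
position: [0.4242, 0.0414, 0.1112]
tcp_rot: [[-1.0, 0.01, -0.0], [0.01, 1.0, -0.0], [0.0, -0.0, -1.0]]
force: [0.2, -0.9, -1.5]
opening: 0.342
grasp_force: 30.0
```

Run:
```python
from h import *
c=snap('wrist','w7'); s=read_state(); print(s['position'],s['force'])
print([b for b in blobs(c,(15,120,100),(30,255,255),.007,20,(0,0,280,260))])
print([b for b in blobs(load('w6'),(15,120,100),(30,255,255),.007,20,(0,0,280,260))])
cv2.imwrite('pics/c9.png',cv2.imread('pics/w7.png'))
```

```text
[0.42452638 0.04079775 0.11124747] [-0.79076137 -0.59371041 -1.57209039]
[(array([494.3, -31.8]), array([11.9, 12.6]), 15.5, (242.2, 254.1)), (array([ 426.2, -134.8]), array([36.9, 24.5]), 19.1, (120.2, 185.1))]
[(array([ 459.3, -168.4]), array([ 9.4, 10.2]), 9.2, (242.0, 253.7)), (array([ 422. , -143.6]), array([ 9. , 28.3]), 87.6, (273.6, 200.0))]
```

View pics/c9.png

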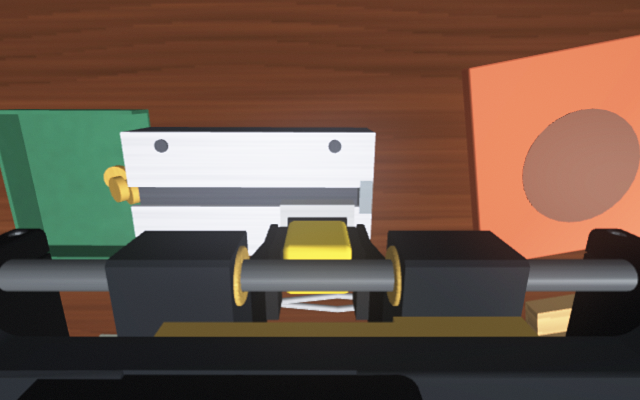

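{"op": "step_arm", "data": {"targets": [[-1,0.1,0.15,0,0.01],[-1,0.2,0.3,0,0.02],[-1,0.3,0.45,0,0.03],[-1,0.4,0.6,0,0.04],[-1,0.5,0.75,0,0.05],[-1,0.58,0.9,0,0.0594],[-1,0.6185,1,0,0.0594],[-1,0.6185,1,0,0.0594],[-1,0.6185,1,0,0.0594],[-1,0.6185,1,-0.2,0.0594],[-1,0.6185,1,-0.3,0.0594],[-1,0.6185,1,-0.3,0.0594],[-1,0.6185,1,-0.3,0.0594],[-1,0.6185,1,-0.3,0.0594]]}}

```text
time_s: 16.2
position: [0.5808, 0.2905, 0.0381]
tcp_rot: [[-0.985, -0.173, 0.003], [-0.173, 0.985, 0.001], [-0.003, 0.0, -1.0]]
force: [0.2, 0.2, -1.2]
opening: 0.348
grasp_force: 30.0
```

The slot itself is empty. The slugs are heaped at the slot mouth around (120,185), and I'll recheck them from the front. Next I lower the scraper into its rest.

{"op": "step_arm", "data": {"targets": [[-1,0,0,-0.02,0],[-1,0,0,-0.04,0],[-1,0,0,-0.06,0],[-1,0,0,-0.08,0],[-1,0,0,-0.09,0],[-1,0,0,-0.1,0],[-1,0,0,-0.1,0],[-1,0,0,-0.1,0]]}}

```text
time_s: 17.0
position: [0.5793, 0.2911, 0.0113]
tcp_rot: [[-0.985, -0.174, 0.0], [-0.174, 0.985, 0.0], [-0.0, 0.0, -1.0]]
force: [-0.1, -0.1, -0.6]
opening: 0.343
grasp_force: 30.0
```

Run:
```python
from h import *
e=snap('scene','e7'); w=snap('wrist','w8')
a=cv2.resize(cv2.imread('pics/e7.png')[185:265,205:315],(440,320),interpolation=cv2.INTER_CUBIC)
b=cv2.resize(cv2.imread('pics/w8.png')[100:260,220:420],(400,320),interpolation=cv2.INTER_CUBIC)[:, :360]
cv2.imwrite('pics/c10.png',np.hstack([a,b]))
```

```text
(no output)
```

View pics/c10.png

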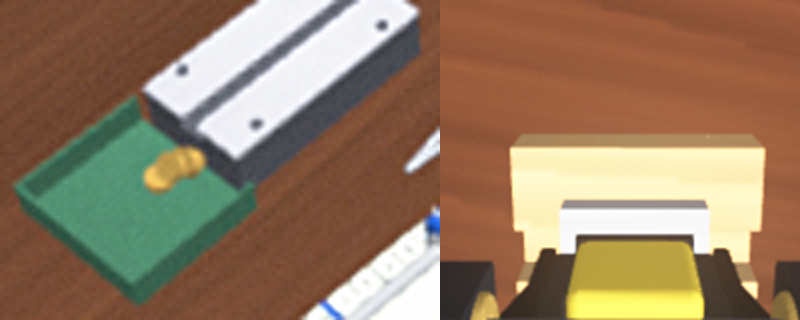

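The slugs all lie in the pan below the slot mouth, and the scraper stands in its rest. I release it and move over the stop bar.

{"op": "step_arm", "data": {"targets": [[1,0,0,0,0],[1,0,0,0,0],[1,0,0,0,0],[1,0,0,0,0],[1,0,0,0,0],[1,0,0,0,0],[1,0,0,0,0],[1,0,0,0,0],[1,0,0,0,0],[1,0,0,0.15,0],[1,0,0,0.3,0],[1,0,0,0.5,0],[1,0,0,0.72,0]]}}

```text
time_s: 18.4
position: [0.5785, 0.2907, 0.1874]
tcp_rot: [[-0.985, -0.174, -0.001], [-0.174, 0.985, -0.0], [0.002, -0.0, -1.0]]
force: [0.8, 0.4, -0.4]
opening: 1.001
grasp_force: 0.0
```

{"op": "step_arm", "data": {"targets": [[1,0.23,-0.5,0,-0.0556],[1,0.46,-1,0,-0.0556],[1,0.46,-1,0,-0.0556],[1,0.46,-1,0,-0.0556],[1,0.46,-1,0,-0.0556],[1,0.46,-1,0,-0.0556],[1,0.46,-1,0,-0.0556],[1,0.46,-1,0,-0.0556],[1,0.46,-1,0,-0.0556],[1,0.46,-1,0,-0.0556]]}}

```text
time_s: 19.4
position: [0.6934, 0.0428, 0.1863]
tcp_rot: [[-1.0, -0.002, -0.001], [-0.002, 1.0, 0.0], [0.001, 0.0, -1.0]]
force: [0.6, 0.3, -0.8]
opening: 1.002
grasp_force: 0.0
```

Run:
```python
from h import *
c=snap('wrist','w9'); s=read_state(); print(s['position'])
print('red');[print(b) for b in blobs(c,(0,150,80),(6,255,255),.013,30)+blobs(c,(172,150,80),(179,255,255),.013,30)]
print('blue');[print(b) for b in blobs(c,(100,130,60),(125,255,255),.013,30)]
print('white base');[print(b) for b in blobs(c,(0,0,150),(179,60,255),.012,1500,None,31)]
print('tile',blobs(load('w1'),(3,120,120),(13,200,255),.015,2000,(330,10,470,170),9))
cv2.imwrite('pics/c11.png',cv2.imread('pics/w9.png'))
```

```text
[0.69356983 0.04269844 0.18639341]
red
(array([684. , 133.9]), array([ 4.5, 37.5]), 86.7, (401.0, 158.1))
(array([653.8,  40.9]), array([10.7, 38.9]), 86.8, (315.1, 129.7))
(array([653. ,  26.7]), array([ 9.7, 38.1]), 86.9, (302.1, 128.7))
(array([628.3, 137.1]), array([ 5.1, 44.8]), 86.7, (407.7, 104.3))
blue
(array([ 668.8, -144.9]), array([ 5. , 37.8]), 86.8, (142.1, 143.3))
(array([647.7, -74.2]), array([19.8, 39.8]), 84.8, (204.0, 122.5))
(array([647. , -92.5]), array([ 8.4, 37.9]), 84.6, (189.2, 122.7))
(array([ 613.4, -141.7]), array([ 5.6, 44.7]), 87.0, (137.8, 88.7))
white base
(array([732.9, 375.9]), array([94.2, 52.6]), 72.2, (608.3, 201.5))
(array([646.6,  -7.2]), array([400.3,  99.3]), 86.9, (273.9, 120.8))
(array([577.4, 303.7]), array([38.1, 41.6]), 9.5, (576.1, 53.5))
(array([545.2,  60.2]), array([ 31.2, 140. ]), 0.1, (336.9, 21.7))
tile [(array([420.6, 260.7]), array([224.3, 235.1]), 6.9, (400.5, 100.9))]
```

View pics/c11.png

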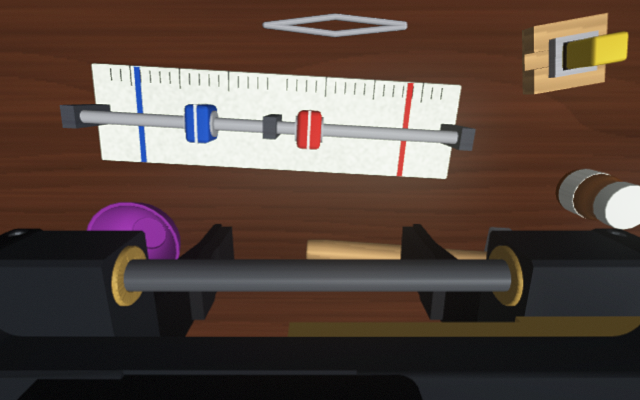

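The stop bar shows the blue stripe at (140,115), the blue collar's line at (198,123), the red collar's line at (309,129) and the red stripe at (404,130). I compute the slide distances.

Run:
```python
from h import *
c=load('w9'); hsv=cv2.cvtColor(c['color'],cv2.COLOR_RGB2HSV)
a=np.radians(86.7);u=np.array([np.cos(a),np.sin(a)]);n=np.array([u[1],-u[0]])
for nm,P in (('redst',[(684,133.9),(628.3,137.1)]),('bluest',[(668.8,-144.9),(613.4,-141.7)])):
    print(nm,[round(float(np.dot(p,u)),1) for p in P])
for nm,u0,u1,v0,v1 in (('red',290,328,105,155),('blue',180,222,100,148)):
    for v in range(v0,v1,3):
        row=hsv[v,u0:u1]; sat=row[:,1]>120
        xs=np.where(sat)[0]
        if len(xs)<5: continue
        ins=[x for x in range(xs[0],xs[-1]) if not sat[x]]
        g=u0+np.mean(ins) if ins else np.nan
        w=[on(c,x,v,.072)[:2]*1000 for x in (u0+xs[0],g,u0+xs[-1])]
        print(nm,v,u0+xs[0],len(ins),g,u0+xs[-1],[(round(float(q@u),1),round(float(q@n),1)) for q in w])
```

```text
redst [173.1, 173.0]
bluest [-106.2, -106.2]
red 111 301 4 309.5 317 [(64.9, 629.3), (72.3, 628.9), (78.9, 628.5)]
red 114 298 3 309.0 320 [(62.4, 632.1), (72.0, 631.5), (81.7, 630.9)]
red 117 298 3 309.0 321 [(62.5, 634.6), (72.2, 634.1), (82.7, 633.4)]
red 120 298 3 309.0 321 [(62.6, 637.2), (72.3, 636.7), (82.9, 636.0)]
red 123 298 3 309.0 320 [(62.7, 639.8), (72.4, 639.3), (82.2, 638.7)]
red 126 298 4 308.5 320 [(62.9, 642.5), (72.1, 641.9), (82.3, 641.3)]
red 129 298 4 308.5 320 [(63.0, 645.1), (72.3, 644.5), (82.5, 643.9)]
red 132 297 3 308.0 320 [(62.2, 647.8), (72.0, 647.2), (82.7, 646.5)]
red 135 297 3 308.0 320 [(62.3, 650.4), (72.1, 649.8), (82.8, 649.2)]
red 138 297 3 308.0 319 [(62.4, 653.1), (72.3, 652.5), (82.1, 651.9)]
red 141 297 3 308.0 319 [(62.6, 655.8), (72.4, 655.2), (82.3, 654.6)]
red 144 297 3 308.0 319 [(62.7, 658.4), (72.5, 657.9), (82.4, 657.3)]
red 147 299 4 307.5 318 [(64.6, 661.0), (72.2, 660.6), (81.7, 660.0)]
blue 106 186 4 194.5 214 [(-35.6, 631.1), (-28.2, 630.6), (-11.2, 629.6)]
blue 109 185 4 194.5 216 [(-36.6, 633.7), (-28.3, 633.2), (-9.5, 632.1)]
blue 112 185 4 194.5 210 [(-36.7, 636.3), (-28.4, 635.8), (-14.8, 635.0)]
blue 115 185 4 194.5 209 [(-36.8, 638.8), (-28.5, 638.4), (-15.7, 637.6)]
blue 118 185 3 195.0 209 [(-36.9, 641.4), (-28.1, 640.9), (-15.8, 640.2)]
blue 121 185 3 195.0 208 [(-37.0, 644.1), (-28.2, 643.5), (-16.7, 642.8)]
blue 124 185 3 195.0 208 [(-37.2, 646.7), (-28.3, 646.1), (-16.8, 645.5)]
blue 127 186 3 195.0 209 [(-36.4, 649.3), (-28.4, 648.8), (-16.0, 648.0)]
blue 130 186 3 195.0 209 [(-36.5, 651.9), (-28.5, 651.4), (-16.0, 650.7)]
blue 133 186 4 195.5 210 [(-36.6, 654.6), (-28.1, 654.0), (-15.2, 653.3)]
blue 136 186 4 195.5 212 [(-36.7, 657.2), (-28.2, 656.7), (-13.5, 655.8)]
blue 139 187 4 195.5 213 [(-35.9, 659.8), (-28.3, 659.4), (-12.7, 658.5)]
blue 142 199 0 nan 206 [(-25.3, 661.9), (nan, nan), (-19.0, 661.5)]
```

{"op": "step_arm", "data": {"targets": [[1,-0.186,-0.022,0,-0.1],[1,-0.186,-0.022,0,-0.2],[1,-0.186,-0.022,0,-0.3],[1,-0.186,-0.022,0,-0.4],[1,-0.186,-0.022,0,-0.518],[1,-0.186,-0.022,0,-0.518],[1,-0.186,-0.022,0,-0.518],[1,-0.186,-0.022,0,-0.518],[1,-0.186,-0.022,0,-0.518],[1,-0.186,-0.022,0,-0.518],[1,-0.186,-0.022,0,-0.518],[1,-0.186,-0.022,-0.1,-0.518],[1,-0.186,-0.022,-0.25,-0.518],[1,-0.186,-0.022,-0.4,-0.518],[1,-0.186,-0.022,-0.4,-0.518],[1,-0.186,-0.022,-0.4,-0.518]]}}

```text
time_s: 21.05
position: [0.6474, 0.0363, 0.0863]
tcp_rot: [[0.055, 0.998, -0.001], [0.998, -0.055, 0.0], [0.0, -0.001, -1.0]]
force: [0.8, -0.4, 0.3]
opening: 1.0
grasp_force: 0.0
```

{"op": "step_arm", "data": {"targets": [[1,0,0,-0.1,0],[1,0,0,-0.2,0],[1,0,0,-0.27,0],[1,0,0,-0.31,0],[1,0,0,-0.31,0],[-1,0,0,-0.31,0],[-1,0,0,-0.31,0],[-1,0,0,-0.31,0],[-1,0,0,-0.31,0],[-1,0,0,-0.31,0],[-1,0,0,-0.31,0],[-1,0,0,-0.31,0],[-1,0,0,-0.31,0],[-1,0,0,-0.31,0],[-1,0,0,-0.31,0]]}}

```text
time_s: 22.55
position: [0.6491, 0.0353, 0.0088]
tcp_rot: [[0.056, 0.998, 0.003], [0.998, -0.056, -0.0], [-0.0, 0.003, -1.0]]
force: [3.8, 0.9, -2.8]
opening: 0.393
grasp_force: 30.0
```

{"op": "step_arm", "data": {"targets": [[-1,0.0025,0.04,0,0],[-1,0.005,0.08,0,0],[-1,0.007,0.12,0,0],[-1,0.009,0.16,0,0],[-1,0.0115,0.2,0,0],[-1,0.014,0.24,0,0],[-1,0.016,0.28,0,0],[-1,0.0185,0.32,0,0],[-1,0.021,0.36,0,0],[-1,0.0225,0.39,0,0],[-1,0.0232,0.402,0,0],[-1,0.0232,0.402,0,0],[-1,0.0232,0.402,0,0],[-1,0.0232,0.402,0,0],[-1,0.0232,0.402,0,0]]}}

```text
time_s: 24.05
position: [0.6545, 0.1365, 0.0088]
tcp_rot: [[0.056, 0.998, 0.002], [0.998, -0.056, 0.001], [0.001, 0.002, -1.0]]
force: [5.2, 0.5, -2.1]
opening: 0.389
grasp_force: 30.0
```

{"op": "step_arm", "data": {"targets": [[1,0,0,0,0],[1,0,0,0,0],[1,0,0,0,0],[1,0,0,0,0],[1,0,0,0,0],[1,0,0,0,0],[1,0,0,0,0],[1,0,0,0.12,0],[1,0,0,0.25,0],[1,0,0,0.4,0],[1,0,0,0.4,0],[1,0,0,0.4,0],[1,0,0,0.4,0]]}}

```text
time_s: 25.35
position: [0.6522, 0.1359, 0.1076]
tcp_rot: [[0.056, 0.998, -0.003], [0.998, -0.056, -0.0], [-0.0, -0.003, -1.0]]
force: [-0.0, 0.1, 0.4]
opening: 1.0
grasp_force: 0.0
```

Run:
```python
from h import *
c=snap('wrist','w10'); s=read_state(); print(s['position'])
cv2.imwrite('pics/c12.png',cv2.imread('pics/w10.png'))
a=np.radians(86.7);u=np.array([np.cos(a),np.sin(a)]);n=np.array([u[1],-u[0]])
for z in (.013,.072):
  for b in blobs(c,(0,150,80),(6,255,255),z,30)+blobs(c,(172,150,80),(179,255,255),z,30): print(z,b,'t',round(float(b[0]@u),1),'n',round(float(b[0]@n),1))
```

```text
[0.65204156 0.13586867 0.1071246 ]
0.013 (array([653.3, 110.6]), array([ 8.4, 39.1]), 86.8, (320.0, 211.0)) t 148.0 n 645.9
0.013 (array([653.8, 129. ]), array([19.1, 96.6]), 86.8, (319.5, 190.9)) t 166.4 n 645.3
0.072 (array([654. , 130.8]), array([ 6.7, 31.1]), 86.8, (320.0, 211.0)) t 168.2 n 645.4
0.072 (array([654.4, 145.4]), array([15.1, 76.7]), 86.8, (319.5, 190.9)) t 182.8 n 644.9
```

{"op": "step_arm", "data": {"targets": [[1,-0.01,-0.2,0,0],[1,-0.02,-0.4,0,0],[1,-0.035,-0.6,0,0],[1,-0.0464,-0.803,0,0],[1,-0.0464,-0.803,0,0],[1,-0.0464,-0.803,0,0],[1,-0.0464,-0.803,0,0],[1,-0.0464,-0.803,0,0],[1,-0.0464,-0.803,-0.12,0],[1,-0.0464,-0.803,-0.25,0],[1,-0.0464,-0.803,-0.33,0],[1,-0.0464,-0.803,-0.39,0],[1,-0.0464,-0.803,-0.39,0],[1,-0.0464,-0.803,-0.39,0]]}}

```text
time_s: 26.8
position: [0.6424, -0.0642, 0.0116]
tcp_rot: [[0.055, 0.998, 0.001], [0.998, -0.055, -0.0], [-0.0, 0.001, -1.0]]
force: [0.8, 0.0, 0.8]
opening: 1.001
grasp_force: 0.0
```

{"op": "step_arm", "data": {"targets": [[-1,0,0,0,0],[-1,0,0,0,0],[-1,0,0,0,0],[-1,0,0,0,0],[-1,0,0,0,0],[-1,0,0,0,0],[-1,0,0,0,0],[-1,0,0,0,0],[-1,0,0,0,0],[-1,0,0,0,0]]}}

```text
time_s: 27.8
position: [0.6437, -0.065, 0.0114]
tcp_rot: [[0.056, 0.998, 0.004], [0.998, -0.056, -0.001], [-0.0, 0.004, -1.0]]
force: [4.6, -0.3, -3.3]
opening: 0.389
grasp_force: 30.0
```

{"op": "step_arm", "data": {"targets": [[-1,-0.002,-0.04,0,0],[-1,-0.0045,-0.08,0,0],[-1,-0.007,-0.12,0,0],[-1,-0.009,-0.16,0,0],[-1,-0.0115,-0.2,0,0],[-1,-0.014,-0.24,0,0],[-1,-0.016,-0.28,0,0],[-1,-0.0175,-0.3,0,0],[-1,-0.018,-0.3115,0,0],[-1,-0.018,-0.3115,0,0],[-1,-0.018,-0.3115,0,0],[-1,-0.018,-0.3115,0,0],[-1,-0.018,-0.3115,0,0]]}}

```text
time_s: 29.1
position: [0.6395, -0.1432, 0.0114]
tcp_rot: [[0.056, 0.998, 0.004], [0.998, -0.056, -0.001], [-0.001, 0.004, -1.0]]
force: [6.4, -0.4, -5.0]
opening: 0.388
grasp_force: 30.0
```

{"op": "step_arm", "data": {"targets": [[1,0,0,0,0],[1,0,0,0,0],[1,0,0,0,0],[1,0,0,0,0],[1,0,0,0,0],[1,0,0,0,0],[1,0,0,0,0],[1,0,0,0.12,0],[1,0,0,0.25,0],[1,0,0,0.45,0],[1,0,0,0.6,0],[1,0,0,0.8,0],[1,0,0,0.8,0],[1,0,0,0.8,0]]}}

```text
time_s: 30.5
position: [0.6381, -0.1429, 0.2132]
tcp_rot: [[0.056, 0.998, 0.003], [0.998, -0.056, -0.001], [-0.001, 0.004, -1.0]]
force: [0.2, 0.6, -0.8]
opening: 1.0
grasp_force: 0.0
```

{"op": "step_arm", "data": {"targets": [[1,0.22,0.6,0,0.1],[1,0.22,0.6,0,0.2],[1,0.22,0.6,0,0.3],[1,0.22,0.6,0,0.518],[1,0.22,0.6,0,0.518],[1,0.22,0.6,0,0.518],[1,0.22,0.6,0,0.518],[1,0.22,0.6,0,0.518],[1,0.22,0.6,0,0.518],[1,0.22,0.6,0,0.518],[1,0.22,0.6,0,0.518],[1,0.22,0.6,0,0.518],[1,0.22,0.6,0,0.518],[1,0.22,0.6,0,0.518]]}}

```text
time_s: 31.9
position: [0.6919, 0.0074, 0.2102]
tcp_rot: [[-1.0, 0.002, -0.002], [0.002, 1.0, 0.0], [0.002, 0.0, -1.0]]
force: [-0.0, 0.2, -0.4]
opening: 0.996
grasp_force: 0.0
```

```bash
cat > m.py <<'E'
from h import *
import sys
c=snap('wrist',sys.argv[1]); s=read_state(); print(s['position'])
hsv=cv2.cvtColor(c['color'],cv2.COLOR_RGB2HSV)
a=np.radians(86.7);u=np.array([np.cos(a),np.sin(a)]);n=np.array([u[1],-u[0]])
for nm,lo,hi,tt in (('red',(172,120,80),(186,255,255),173),('blue',(100,130,60),(125,255,255),-106.2)):
    h2=hsv.copy().astype(int); h2[...,0]=np.where((nm=='red')&(h2[...,0]<90),h2[...,0]+180,h2[...,0])
    m=((h2>=np.array(lo))&(h2<=np.array(hi))).all(2)
    for nn in list(range(600,626,6))+list(range(632,662,4))+list(range(668,694,6)):
        z=.013 if nn<626 or nn>662 else .072
        ts=np.arange(tt-16,tt+16,.25); on_=[]
        for t in ts:
            x,y=proj(c,np.r_[(t*u+nn*n)/1000,z]); on_.append(m[int(round(y)),int(round(x))])
        on_=np.array(on_)
        i=np.where(on_)[0]
        if len(i)<4: continue
        gap=[k for k in range(i[0],i[-1]) if not on_[k]]
        print(nm,nn,z,'edges',ts[i[0]],ts[i[-1]],'gap',round(ts[gap].mean(),1) if gap else None,len(gap))
E
python3 m.py w11
```

```text
[0.69199688 0.00735587 0.21054665]
red 600 0.013 edges 170.25 175.5 gap None 0
red 606 0.013 edges 170.0 175.25 gap None 0
red 612 0.013 edges 170.75 175.0 gap None 0
red 618 0.013 edges 170.5 176.0 gap None 0
red 624 0.013 edges 170.25 175.75 gap None 0
red 632 0.072 edges 157.0 181.75 gap 173.9 12
red 636 0.072 edges 160.5 182.5 gap 173.5 11
red 640 0.072 edges 161.25 182.25 gap 173.6 16
red 644 0.072 edges 161.75 182.0 gap 173.9 12
red 648 0.072 edges 161.5 182.75 gap 173.5 11
red 652 0.072 edges 161.0 182.25 gap 173.6 16
red 656 0.072 edges 157.75 182.0 gap 170.2 16
red 660 0.072 edges 163.25 181.75 gap 173.4 12
red 668 0.013 edges 171.0 188.75 gap 180.0 37
red 674 0.013 edges 170.5 175.0 gap None 0
red 680 0.013 edges 170.25 176.0 gap None 0
red 686 0.013 edges 171.25 175.5 gap None 0
red 692 0.013 edges 170.75 175.25 gap None 0
blue 600 0.013 edges -109.2 -103.95 gap None 0
blue 606 0.013 edges -108.45 -103.2 gap None 0
blue 612 0.013 edges -108.7 -103.45 gap None 0
blue 618 0.013 edges -108.95 -103.7 gap None 0
blue 624 0.013 edges -108.2 -103.95 gap None 0
blue 632 0.072 edges -113.95 -90.45 gap -106.5 15
blue 636 0.072 edges -115.95 -91.7 gap -106.7 15
blue 640 0.072 edges -115.45 -92.95 gap -106.6 12
blue 644 0.072 edges -114.7 -94.2 gap -106.3 16
blue 648 0.072 edges -114.95 -93.45 gap -106.7 15
blue 652 0.072 edges -115.2 -92.7 gap -106.4 11
blue 656 0.072 edges -114.7 -90.95 gap -106.7 11
blue 660 0.072 edges -113.95 -91.2 gap -106.5 15
blue 668 0.013 edges -122.2 -103.95 gap -113.2 39
blue 674 0.013 edges -108.45 -104.2 gap None 0
blue 680 0.013 edges -108.7 -103.2 gap None 0
blue 686 0.013 edges -107.95 -103.45 gap None 0
blue 692 0.013 edges -108.2 -103.7 gap None 0
```

Both collars are within about 0.6 mm of their stripes. I go on to the bars.

{"op": "step_arm", "data": {"targets": [[1,-0.25,-0.5,0,0],[1,-0.53,-1,0,0],[1,-0.53,-1,0,0],[1,-0.53,-1,0,0],[1,-0.53,-1,0,0],[1,-0.53,-1,0,0],[1,-0.53,-1,0,0],[1,-0.53,-1,0,0],[1,-0.53,-1,0,0],[1,-0.53,-1,0,0]]}}

```text
time_s: 32.95
position: [0.5605, -0.2412, 0.2112]
tcp_rot: [[-1.0, -0.002, 0.0], [-0.002, 1.0, 0.0], [-0.0, 0.0, -1.0]]
force: [0.2, -0.0, -0.1]
opening: 0.997
grasp_force: 0.0
```

Run:
```python
from h import *
c=snap('wrist','w12'); s=read_state(); print(s['position'])
print('bars');[print(b) for b in blobs(c,(0,0,150),(179,50,255),.014,200)]
m=mask(load('w2'),(3,120,120),(14,200,255));
print('tile',[b for b in blobs(load('w2'),(3,130,170),(13,200,255),.015,2000,(440,0,640,190),9)])
print('tile1',[b for b in blobs(load('w1'),(3,130,170),(13,200,255),.015,2000,(330,10,470,170),9)])
cv2.imwrite('pics/c13.png',np.hstack([cv2.imread('pics/w12.png')[:270]]))
```

```text
[ 0.56051977 -0.24122747  0.21122143]
bars
(array([670. , -62.5]), array([69.1, 26.5]), 87.0, (464.6, 248.4))
(array([628., 143.]), array([48.5, 15.6]), 14.4, (634.2, 219.4))
(array([642.8, -28.5]), array([325.4,  98.1]), 87.0, (481.0, 212.7))
(array([ 598.8, -351.2]), array([70.5, 17.3]), 1.9, (224.3, 192.8))
(array([548.3,  53.4]), array([ 19.7, 140.1]), 0.1, (573.7, 152.8))
(array([ 508.7, -308.2]), array([69.8, 15.7]), 23.1, (256.8, 115.8))
(array([451.5,   9.4]), array([206.1,  46.4]), 89.3, (546.9, 62.8))
(array([400.2,   1.7]), array([189.2,  22.6]), 89.3, (552.4, 11.0))
(array([ 409.9, -373. ]), array([39.6, 17.4]), 8.3, (190.7, 19.0))
tile [(array([400.3, 266.7]), array([182.2, 178.5]), 10.2, (541.3, 84.8))]
tile1 [(array([402.2, 267.4]), array([179., 179.]), 10.2, (401.2, 90.1))]
```

View pics/c13.png

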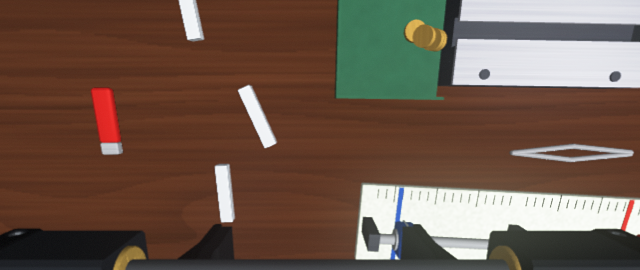

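Bars sit at (508.7,-308.2) turned 23°, (598.8,-351.2) turned 2°, and a third one partly out of view near (192,15). The tile centre is at (401.5,267), yaw 10.2°. I pick the middle bar first.

{"op": "step_arm", "data": {"targets": [[0,-0.1,-0.13,-0.2,0.05],[0,-0.207,-0.26,-0.4,0.1283],[0,-0.207,-0.26,-0.6,0.1283],[0,-0.207,-0.26,-0.75,0.1283],[0,-0.207,-0.26,-0.82,0.1283],[0,-0.207,-0.26,-0.82,0.1283],[0,-0.207,-0.26,-0.82,0.1283],[0,-0.207,-0.26,-0.86,0.1283],[0,-0.207,-0.26,-0.89,0.1283],[0,-0.207,-0.26,-0.91,0.1283],[0,-0.207,-0.26,-0.92,0.1283],[0,-0.207,-0.26,-0.93,0.1283],[0,-0.207,-0.26,-0.93,0.1283],[0,-0.207,-0.26,-0.93,0.1283]]}}

```text
time_s: 34.4
position: [0.5082, -0.3078, -0.0212]
tcp_rot: [[-0.92, -0.392, 0.0], [-0.392, 0.92, -0.0], [-0.0, -0.0, -1.0]]
force: [0.1, 0.4, 0.5]
opening: 0.499
grasp_force: 0.0
```

{"op": "step_arm", "data": {"targets": [[-1,0,0,0,0],[-1,0,0,0,0],[-1,0,0,0,0],[-1,0,0,0,0],[-1,0,0,0,0],[-1,0,0,0,0],[-1,0,0,0,0],[-1,0,0,0,0]]}}

```text
time_s: 35.2
position: [0.5083, -0.3079, -0.0212]
tcp_rot: [[-0.92, -0.393, 0.0], [-0.393, 0.92, -0.0], [-0.0, -0.001, -1.0]]
force: [1.1, -0.4, 0.6]
opening: 0.154
grasp_force: 30.0
```

{"op": "step_arm", "data": {"targets": [[-1,0,0,0.1,0],[-1,0,0,0.25,0],[-1,0,0,0.4,0],[-1,0,0,0.52,0],[-1,-0.05,0.15,0.52,0],[-1,-0.1,0.3,0.52,-0.02],[-1,-0.15,0.45,0.52,-0.04],[-1,-0.15,0.6,0.52,-0.06],[-1,-0.15,0.8,0.52,-0.0717],[-1,-0.15,1,0.52,-0.0717],[-1,-0.15,1,0.52,-0.0717]]}}

```text
time_s: 36.3
position: [0.4672, -0.0513, 0.1083]
tcp_rot: [[-0.983, -0.184, -0.005], [-0.184, 0.983, 0.004], [0.005, 0.005, -1.0]]
force: [-0.4, -0.6, -0.9]
opening: 0.15
grasp_force: 30.0
```

{"op": "step_arm", "data": {"targets": [[-1,-0.05,0.15,0,0],[-1,-0.05,0.3,0,0],[-1,-0.05,0.45,0,0],[-1,-0.05,0.6,0,0],[-1,-0.05,0.8,0,0],[-1,-0.05,1,0,0],[-1,-0.05,1,0,0],[-1,-0.05,1,0,0]]}}

```text
time_s: 37.1
position: [0.4576, 0.193, 0.1085]
tcp_rot: [[-0.984, -0.181, -0.001], [-0.181, 0.984, -0.001], [0.001, -0.001, -1.0]]
force: [-0.5, -0.9, -0.9]
opening: 0.156
grasp_force: 30.0
```

{"op": "step_arm", "data": {"targets": [[-1,-0.1,0.15,0,0],[-1,-0.2,0.3,0,0],[-1,-0.259,0.477,0,0],[-1,-0.259,0.477,0,0],[-1,-0.259,0.477,0,0],[-1,-0.259,0.477,-0.1,0],[-1,-0.259,0.477,-0.25,0],[-1,-0.259,0.477,-0.36,0],[-1,-0.259,0.477,-0.36,0],[-1,-0.259,0.477,-0.36,0]]}}

```text
time_s: 38.1
position: [0.3942, 0.3098, 0.0187]
tcp_rot: [[-0.985, -0.174, -0.001], [-0.174, 0.985, -0.001], [0.001, -0.001, -1.0]]
force: [0.2, 0.7, -1.3]
opening: 0.15
grasp_force: 30.0
```

{"op": "step_arm", "data": {"targets": [[-1,0,0,-0.03,0],[-1,0,0,-0.06,0],[-1,0,0,-0.08,0],[-1,0,0,-0.09,0],[-1,0,0,-0.097,0],[-1,0,0,-0.097,0],[-1,0,0,-0.097,0],[-0.3,0,0,-0.097,0],[-0.3,0,0,-0.097,0],[-0.3,0,0,-0.097,0],[-0.3,0,0,-0.097,0],[-0.3,0,0,-0.04,0],[-0.3,0,0,0.1,0],[-0.3,0,0,0.25,0],[-0.3,0,0,0.4,0],[-0.3,0,0,0.4,0]]}}

```text
time_s: 39.7
position: [0.3967, 0.3133, 0.1233]
tcp_rot: [[-0.984, -0.177, 0.01], [-0.177, 0.984, 0.005], [-0.01, 0.003, -1.0]]
force: [0.3, -0.3, -0.2]
opening: 0.345
grasp_force: 0.0
```

{"op": "step_arm", "data": {"targets": [[0,0.2,-0.15,0,-0.01],[0,0.35,-0.35,0,-0.02],[0,0.5,-0.55,0,-0.03],[0,0.65,-0.75,0,-0.045],[0,0.7,-1,0,-0.0566],[0,0.7,-1,0,-0.0566],[0,0.7,-1,0,-0.0566]]}}

```text
time_s: 40.4
position: [0.5709, 0.0565, 0.118]
tcp_rot: [[-1.0, 0.005, 0.002], [0.005, 1.0, -0.002], [-0.002, -0.002, -1.0]]
force: [0.9, 1.2, 0.7]
opening: 0.498
grasp_force: 0.0
```

{"op": "step_arm", "data": {"targets": [[0,0,-0.2,0.1,0],[0,0,-0.4,0.2,0],[0,0,-0.6,0.3,0],[0,0,-0.8,0.3,0],[0,0,-1,0.3,0],[0,0,-1,0.3,0],[0,0,-1,0.3,0],[0,0,-1,0.3,0]]}}

```text
time_s: 41.2
position: [0.5675, -0.1867, 0.1927]
tcp_rot: [[-1.0, -0.0, -0.002], [-0.0, 1.0, 0.002], [0.002, 0.002, -1.0]]
force: [0.5, 0.2, 0.6]
opening: 0.502
grasp_force: 0.0
```

Run:
```python
from h import *
c=snap('wrist','w13'); s=read_state(); print(s['position'],s['tcp_rot'][:,1])
print('bars');[print(b) for b in blobs(c,(0,0,150),(179,50,255),.014,200,(0,0,640,225))]
e=snap('scene','e13'); s=snap('side','s13')
```

```text
[ 0.56759724 -0.18606367  0.19285383] [-0.00162856  0.99999629  0.00218263]
bars
(array([620. , 163.2]), array([48.7, 32.8]), 89.9, (618.9, 211.5))
(array([611.6, -28.1]), array([323.1,  49.1]), 89.9, (448.3, 206.4))
(array([ 598.4, -350.2]), array([70.4, 18.9]), 1.9, (171.9, 192.0))
(array([548.7,  54. ]), array([ 19.7, 138.3]), 5.6, (538.3, 149.0))
(array([438.2,   6.5]), array([ 73. , 210.2]), 0.1, (509.5, 44.6))
(array([ 415.2, -371.1]), array([28.8, 19. ]), 7.8, (130.1, 14.2))
```

{"op": "step_arm", "data": {"targets": [[0,0.06,-0.2,-0.15,0.01],[0,0.123,-0.4,-0.3,0.0106],[0,0.123,-0.6,-0.45,0.0106],[0,0.123,-0.666,-0.6,0.0106],[0,0.123,-0.666,-0.7,0.0106],[0,0.123,-0.666,-0.7,0.0106],[0,0.123,-0.666,-0.7,0.0106],[0,0.123,-0.666,-0.7,0.0106]]}}

```text
time_s: 42.15
position: [0.601, -0.354, 0.0216]
tcp_rot: [[-0.999, -0.036, 0.003], [-0.036, 0.999, -0.002], [-0.003, -0.002, -1.0]]
force: [0.2, 0.1, 1.5]
opening: 0.503
grasp_force: 0.0
```

Within 2.5 mm, so I go straight down 43 mm and grip.

{"op": "step_arm", "data": {"targets": [[0,-0.008,0.004,-0.06,0],[0,-0.008,0.004,-0.11,0],[0,-0.008,0.004,-0.14,0],[0,-0.008,0.004,-0.16,0],[0,-0.008,0.004,-0.172,0],[0,-0.008,0.004,-0.172,0],[0,-0.008,0.004,-0.172,0],[-1,-0.008,0.004,-0.172,0],[-1,-0.008,0.004,-0.172,0],[-1,-0.008,0.004,-0.172,0],[-1,-0.008,0.004,-0.172,0],[-1,-0.008,0.004,-0.172,0],[-1,-0.008,0.004,-0.172,0],[-1,-0.008,0.004,-0.172,0]]}}

```text
time_s: 43.55
position: [0.5971, -0.3538, -0.0242]
tcp_rot: [[-0.999, -0.034, -0.0], [-0.034, 0.999, 0.0], [0.0, 0.0, -1.0]]
force: [-0.8, -0.1, 1.0]
opening: 0.157
grasp_force: 30.0
```

{"op": "step_arm", "data": {"targets": [[-1,0,0,0.1,0],[-1,0,0,0.25,0],[-1,0,0,0.4,0],[-1,0,0,0.53,0],[-1,-0.1,0.15,0.53,0],[-1,-0.2,0.3,0.53,0.02],[-1,-0.3,0.45,0.53,0.04],[-1,-0.4,0.6,0.53,0.0461],[-1,-0.5,0.8,0.53,0.0461],[-1,-0.5,1,0.53,0.0461],[-1,-0.5,1,0.53,0.0461],[-1,-0.5,1,0.53,0.0461]]}}

```text
time_s: 44.75
position: [0.4721, -0.1027, 0.1084]
tcp_rot: [[-0.984, -0.181, 0.0], [-0.181, 0.984, -0.0], [-0.0, -0.0, -1.0]]
force: [1.2, 0.3, -1.3]
opening: 0.159
grasp_force: 30.0
```

{"op": "step_arm", "data": {"targets": [[-1,-0.05,0.15,0,0],[-1,-0.05,0.3,0,0],[-1,-0.1,0.45,0,0],[-1,-0.1,0.6,0,0],[-1,-0.1,0.8,0,0],[-1,-0.1,1,0,0],[-1,-0.1,1,0,0],[-1,-0.1,1,0,0]]}}

```text
time_s: 45.55
position: [0.4487, 0.1462, 0.1082]
tcp_rot: [[-0.984, -0.18, 0.002], [-0.18, 0.984, -0.001], [-0.002, -0.001, -1.0]]
force: [0.1, -1.3, -1.5]
opening: 0.154
grasp_force: 30.0
```

{"op": "step_arm", "data": {"targets": [[-1,-0.1,0.15,0,0],[-1,-0.15,0.3,0,0],[-1,-0.182,0.483,0,0],[-1,-0.182,0.483,0,0],[-1,-0.182,0.483,0,0],[-1,-0.182,0.483,-0.1,0],[-1,-0.182,0.483,-0.25,0],[-1,-0.182,0.483,-0.36,0],[-1,-0.182,0.483,-0.36,0],[-1,-0.182,0.483,-0.36,0],[-1,-0.182,0.483,-0.36,0]]}}

```text
time_s: 46.65
position: [0.4033, 0.2662, 0.0194]
tcp_rot: [[-0.984, -0.176, 0.002], [-0.176, 0.984, 0.001], [-0.002, 0.0, -1.0]]
force: [-0.2, -0.3, -0.6]
opening: 0.152
grasp_force: 30.0
```

{"op": "step_arm", "data": {"targets": [[-1,0,0,-0.03,0],[-1,0,0,-0.06,0],[-1,0,0,-0.08,0],[-1,0,0,-0.1,0],[-1,0,0,-0.11,0],[-1,0,0,-0.11,0],[-1,0,0,-0.11,0],[-0.3,0,0,-0.11,0],[-0.3,0,0,-0.11,0],[-0.3,0,0,-0.11,0],[-0.3,0,0,-0.11,0],[-0.3,0,0,-0.04,0],[-0.3,0,0,0.1,0],[-0.3,0,0,0.25,0],[-0.3,0,0,0.4,0],[-0.3,0,0,0.4,0],[-0.3,0,0,0.4,0]]}}

```text
time_s: 48.35
position: [0.402, 0.267, 0.119]
tcp_rot: [[-0.984, -0.178, 0.002], [-0.178, 0.984, 0.001], [-0.002, 0.0, -1.0]]
force: [-1.0, -0.2, -0.5]
opening: 0.354
grasp_force: 0.0
```

{"op": "step_arm", "data": {"targets": [[0,0.1,-0.15,0,-0.01],[0,0.2,-0.35,0,-0.02],[0,0.3,-0.55,0,-0.03],[0,0.36,-0.75,0,-0.045],[0,0.36,-1,0,-0.0566],[0,0.36,-1,0,-0.0566],[0,0.36,-1,0,-0.0566]]}}

```text
time_s: 49.05
position: [0.4912, 0.0137, 0.1164]
tcp_rot: [[-1.0, 0.005, -0.003], [0.005, 1.0, 0.0], [0.003, 0.0, -1.0]]
force: [0.5, 0.3, 0.2]
opening: 0.503
grasp_force: 0.0
```

{"op": "step_arm", "data": {"targets": [[0,0,-0.2,0.1,0],[0,0,-0.4,0.2,0],[0,0,-0.6,0.3,0],[0,0,-0.8,0.3,0],[0,0,-1,0.3,0],[0,0,-1,0.3,0],[0,0,-1,0.3,0],[0,0,-1,0.3,0],[0,0,-1,0.3,0]]}}

```text
time_s: 49.95
position: [0.491, -0.2303, 0.1924]
tcp_rot: [[-1.0, -0.003, -0.002], [-0.003, 1.0, 0.002], [0.002, 0.002, -1.0]]
force: [-0.1, 0.1, -0.4]
opening: 0.5
grasp_force: 0.0
```

Run:
```python
from h import *
c=snap('wrist','w14'); s=read_state(); print(s['position'],s['tcp_rot'][:,1],s['joint_positions'])
print('bars');[print(b) for b in blobs(c,(0,0,150),(179,50,255),.014,100,(0,0,640,225))]
e=snap('scene','e14'); print('scene');[print(b) for b in blobs(e,(0,0,150),(179,50,255),.014,30,(150,240,300,340))]
print('tile');[print(b) for b in blobs(e,(0,0,150),(179,60,255),.029,20,(290,130,370,185))]
```

```text
[ 0.49123517 -0.23051695  0.19263285] [-0.00313813  0.9999935   0.00177733] [-3.69585475e+01  2.39508603e+01  9.38611409e+01  2.88403502e-02
  6.23229490e+01 -1.27151858e+02]
bars
(array([546.7,  53.4]), array([ 19.5, 139.8]), 0.1, (563.6, 214.0))
(array([ 543.8, -477.3]), array([13. , 23.5]), 3.2, (100.9, 210.8))
(array([426.5,  11.4]), array([210.1, 110.9]), 89.3, (542.2, 104.3))
(array([ 392.9, -374.8]), array([70. , 18.7]), 8.3, (176.3, 71.1))
scene
(array([ 395.1, -374.8]), array([79. , 18.7]), 8.1, (173.0, 276.9))
(array([ 640.1, -159.2]), array([ 65.6, 104.4]), 86.7, (288.4, 275.6))
tile
(array([410.8,  89.3]), array([27.9, 64.4]), 89.4, (295.1, 180.6))
(array([406.2, 266.3]), array([76.4, 30.1]), 10.1, (330.0, 152.7))
(array([396.5, 310.1]), array([74.5, 29.3]), 9.6, (336.0, 145.0))
```

{"op": "step_arm", "data": {"targets": [[0,-0.15,-0.2,-0.15,0.02],[0,-0.3,-0.4,-0.3,0.045],[0,-0.392,-0.586,-0.45,0.045],[0,-0.392,-0.586,-0.6,0.045],[0,-0.392,-0.586,-0.68,0.045],[0,-0.392,-0.586,-0.68,0.045],[0,-0.392,-0.586,-0.68,0.045],[0,-0.392,-0.586,-0.68,0.045],[0,-0.392,-0.586,-0.68,0.045]]}}

```text
time_s: 50.95
position: [0.3954, -0.3799, 0.0259]
tcp_rot: [[-0.99, -0.144, 0.003], [-0.144, 0.99, -0.004], [-0.002, -0.004, -1.0]]
force: [0.5, -0.1, 0.3]
opening: 0.499
grasp_force: 0.0
```

{"op": "step_arm", "data": {"targets": [[0,-0.005,0.006,-0.06,0],[0,-0.005,0.006,-0.11,0],[0,-0.005,0.006,-0.14,0],[0,-0.005,0.006,-0.165,0],[0,-0.005,0.006,-0.185,0],[0,-0.005,0.006,-0.185,0],[0,-0.005,0.006,-0.185,0],[-1,-0.005,0.006,-0.185,0],[-1,-0.005,0.006,-0.185,0],[-1,-0.005,0.006,-0.185,0],[-1,-0.005,0.006,-0.185,0],[-1,-0.005,0.006,-0.185,0],[-1,-0.005,0.006,-0.185,0],[-1,-0.005,0.006,-0.185,0]]}}

```text
time_s: 52.35
position: [0.3923, -0.3781, -0.0229]
tcp_rot: [[-0.99, -0.142, -0.0], [-0.142, 0.99, 0.0], [0.0, 0.0, -1.0]]
force: [-0.6, 0.8, 2.0]
opening: 0.155
grasp_force: 30.0
```

{"op": "step_arm", "data": {"targets": [[-1,0,0,0.1,0],[-1,0,0,0.25,0],[-1,0,0,0.4,0],[-1,0,0,0.53,0],[-1,0.05,0.15,0.53,0],[-1,0.1,0.3,0.53,0.0106],[-1,0.15,0.45,0.53,0.0106],[-1,0.2,0.6,0.53,0.0106],[-1,0.2,0.8,0.53,0.0106],[-1,0.2,1,0.53,0.0106],[-1,0.2,1,0.53,0.0106],[-1,0.2,1,0.53,0.0106]]}}

```text
time_s: 53.55
position: [0.4423, -0.127, 0.1095]
tcp_rot: [[-0.984, -0.178, -0.0], [-0.178, 0.984, -0.0], [0.0, -0.0, -1.0]]
force: [0.6, 0.4, -1.2]
opening: 0.159
grasp_force: 30.0
```

{"op": "step_arm", "data": {"targets": [[-1,0,0.15,0,0],[-1,0,0.3,0,0],[-1,0,0.45,0,0],[-1,0,0.6,0,0],[-1,0,0.8,0,0],[-1,0,1,0,0],[-1,0,1,0,0],[-1,0,1,0,0]]}}

```text
time_s: 54.35
position: [0.4434, 0.1218, 0.1095]
tcp_rot: [[-0.984, -0.176, 0.001], [-0.176, 0.984, -0.001], [-0.001, -0.001, -1.0]]
force: [0.2, -1.2, -2.0]
opening: 0.155
grasp_force: 30.0
```

{"op": "step_arm", "data": {"targets": [[-1,-0.06,0.15,0,0],[-1,-0.1,0.3,0,0],[-1,-0.131,0.403,0,0],[-1,-0.131,0.403,0,0],[-1,-0.131,0.403,0,0],[-1,-0.131,0.403,-0.1,0],[-1,-0.131,0.403,-0.25,0],[-1,-0.131,0.403,-0.36,0],[-1,-0.131,0.403,-0.36,0],[-1,-0.131,0.403,-0.36,0],[-1,-0.131,0.403,-0.36,0]]}}

```text
time_s: 55.45
position: [0.4113, 0.222, 0.0207]
tcp_rot: [[-0.985, -0.173, 0.003], [-0.173, 0.985, 0.001], [-0.003, 0.0, -1.0]]
force: [0.7, 0.3, -2.2]
opening: 0.159
grasp_force: 30.0
```

{"op": "step_arm", "data": {"targets": [[-1,0,0,-0.03,0],[-1,0,0,-0.06,0],[-1,0,0,-0.08,0],[-1,0,0,-0.1,0],[-1,0,0,-0.108,0],[-1,0,0,-0.108,0],[-1,0,0,-0.108,0],[-0.3,0,0,-0.108,0],[-0.3,0,0,-0.108,0],[-0.3,0,0,-0.108,0],[-0.3,0,0,-0.108,0],[-0.3,0,0,-0.04,0],[-0.3,0,0,0.1,0],[-0.3,0,0,0.25,0],[-0.3,0,0,0.4,0],[-0.3,0,0,0.6,0],[-0.3,0,0,0.8,0]]}}

```text
time_s: 57.15
position: [0.4087, 0.2223, 0.2212]
tcp_rot: [[-0.985, -0.174, -0.001], [-0.174, 0.985, -0.0], [0.001, -0.0, -1.0]]
force: [0.9, 0.1, -1.0]
opening: 0.352
grasp_force: 0.0
```

{"op": "step_arm", "data": {"targets": [[0,0.15,-0.2,0.15,-0.0566],[0,0.3,-0.4,0.3,-0.0566],[0,0.45,-0.4,0.45,-0.0566],[0,0.5,-0.4,0.6,-0.0566],[0,0.5,-0.4,0.6,-0.0566],[0,0.5,-0.4,0.6,-0.0566],[0,0.5,-0.4,0.6,-0.0566],[0,0.5,-0.4,0.6,-0.0566],[0,0.5,-0.4,0.6,-0.0566]]}}

```text
time_s: 58.05
position: [0.5328, 0.123, 0.3678]
tcp_rot: [[-1.0, 0.002, -0.004], [0.002, 1.0, -0.0], [0.004, -0.0, -1.0]]
force: [0.1, -0.4, -1.0]
opening: 0.502
grasp_force: 0.0
```

Run:
```python
from h import *
c=snap('wrist','w15'); s=read_state(); print(s['position'],s['force'],s['time_s'])
print('tile bars');[print(b) for b in blobs(c,(0,0,150),(179,60,255),.029,100,(0,0,640,225))]
print('slugs');[print(b) for b in blobs(c,(15,120,100),(30,255,255),.007,20,(0,0,640,225))]
cv2.imwrite('pics/c14.png',cv2.imread('pics/w15.png'))
```

```text
[0.533138   0.12300408 0.368097  ] [ 0.69013322 -0.27226918  0.60045766] 58.1
tile bars
(array([660.1, 626. ]), array([67.4,  5.3]), 89.9, (620.0, 222.6))
(array([631.1, 163.6]), array([49.6, 62.5]), 87.1, (341.8, 203.6))
(array([628.7, -22.2]), array([315.7,  78.1]), 87.0, (229.3, 202.1))
(array([579.1, 291.2]), array([36.5, 41.6]), 12.8, (418.1, 171.7))
(array([546.1,  63.2]), array([138.5,  19. ]), 89.9, (280.4, 155.0))
(array([498.4, 470.8]), array([96. ,  4.9]), 10.7, (543.2, 125.4))
(array([469.1, 560.3]), array([48.8, 54. ]), 58.4, (596.7, 104.3))
(array([410.6, 222.9]), array([70. , 15.3]), 9.9, (384.8, 62.8))
(array([424.4, -15.5]), array([198.5, 104.5]), 89.2, (223.8, 71.9))
(array([403.5, 267.2]), array([71.3, 16.1]), 9.1, (415.3, 57.4))
(array([393.9, 311.4]), array([69.6, 14.7]), 10.5, (446.1, 50.4))
slugs
(array([590.4, 310. ]), array([36.7, 46.8]), 12.6, (427.6, 179.3))
(array([470.4, 600.9]), array([71.9, 53.7]), 90.0, (621.0, 104.7))
(array([ 423., -133.]), array([31.6, 27.1]), 76.0, (150.3, 73.2))
```

View pics/c14.png

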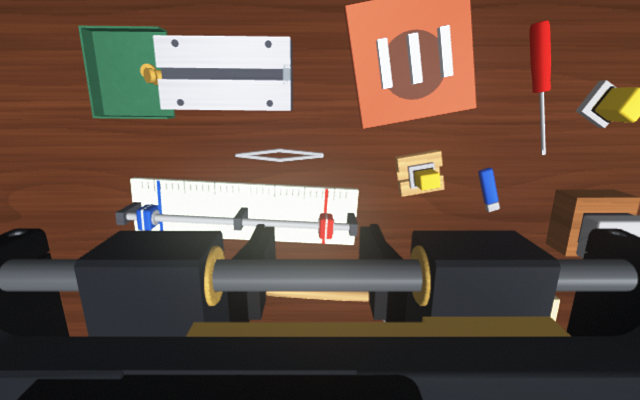

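Everything is in place, but the slugs reach the slot mouth around (158,74). I check numerically whether one is still partly in the channel.

Run:
```python
from h import *
for n,roi in (('w15',(130,60,175,90)),('w12',(395,10,465,60)),('e14',(232,215,275,250))):
    c=load(n); m=mask(c,(15,110,70),(32,255,255))[roi[1]:roi[3],roi[0]:roi[2]]
    print(n,roi[:2]); print('\n'.join(''.join('#' if x else '.' for x in r) for r in m[::2] ))
    for y,z in ((-.106,.048),(-.106,.034),(-.106,.003)): print('mouth',z,np.round(proj(c,(.4245,y,z)),1))
    v,u=np.nonzero(m); u=u+roi[0];v=v+roi[1]
    for z in (.007,.02,.034,.041): print(z,'max y',max(on(c,a,b,z)[1] for a,b in zip(u,v)).round(4),'min',min(on(c,a,b,z)[1] for a,b in zip(u,v)).round(4))
```

```text
w15 (130, 60)
.............................................
.............................................
.............#######.........................
...........#############.....................
..........###############....................
..........#####################..............
...........####################..............
...........#####################.............
.............###################.............
...............################..............
...............############..................
.................##########..................
.........................##..................
.............................................
.............................................
mouth 0.048 [156.3  72.8]
mouth 0.034 [160.7  73.5]
mouth 0.003 [169.5  74.9]
0.007 max y -0.1173 min -0.1491
0.02 max y -0.1117 min -0.1427
0.034 max y -0.1056 min -0.1358
0.041 max y -0.1025 min -0.1324
w12 (395, 10)
......................................................................
......................................................................
...................................
[... 2111 characters left out ...]
..............
.........#########.........................
..........######...........................
...........................................
...........................................
.....................................#.....
...........................................
...........................................
...........................................
...........................................
...........................................
...........................................
mouth 0.048 [251.1 215.7]
mouth 0.034 [251.8 218.9]
mouth 0.003 [253.2 225.6]
0.007 max y -0.097 min -0.1439
0.02 max y -0.1032 min -0.1496
0.034 max y -0.11 min -0.1556
0.041 max y -0.1133 min -0.1587
```

The two views agree that the slug pile ends at y ≈ -109 mm and z ≈ 23 mm. That is outside the slot mouth and inside the pan, so I hand in.

```bash
python3 -c "
from rig import *
print(hand_in())"
```

```text
the job is handed in; nothing more can be done
None
```

The job is handed in (no verdict came back): the slot is empty with the slugs piled in the pan, the scraper is in its rest, both collar lines are within about 0.6 mm of their stripes, and all three bars lie flat side by side on the tile.

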